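Build up the two-course shield wall and latch its end gate

TASK

Build the shield wall in front of the source pot two courses high, its joints staggered: finish the lower course with a full brick after the half brick already on the rail, then lay the upper course with the other full brick at the end stop and the loose half brick after it. Seat every brick on the key below it, its own key up, and push each course up tight against the end stop, so that no joint stays open, before you go on; push gently, without ramming the stop. Last swing the end gate shut across both courses until it has snapped in behind its ball catch, and leave the pot and the other things on the bench where they are.

Things in the scene. Friction and masses are not known exactly. Their poses are not given: they have to be found in the camera images.
- shield_base: Yellow steel base fixed to the worktop: plate 96 (x) x 288 (y) x 12 mm, origin at its underside below the middle of the wall. The wall runs along its y axis, from the end stop (-y end) to the gate (+y end); x points to the source pot behind. A half-round steel key rail, 16 mm wide, stands 6 mm above the plate along x = 0. Brick centres lie 34 mm above the underside in the lower course, 78 mm in the upper.
- stop_zone (a point): Middle of the zone in which the end stop is clamped (base's frame: x = 0, y = -98 mm, 34 mm up). The stop, an upright 60 mm wide, 10 mm thick, 102 mm high, face to +y, sits on slotted feet: its face lies anywhere from y = -91 to -105 mm, differently each time, and is not tracked; find it by pushing. It does not give. Tight centres lie 30 (half) or 60 mm (full) from the face, 90 mm apart in a course.
- half_low_mid (a point): Centre, half-way up, of the grey plastic half brick already on the rail, 4 to 28 mm short of the end stop; it is loose and slides along the rail. 50 (x) x 60 (y, along the wall) x 44 mm (z), 0.1 to 0.19 kg. Along the top a half-round key, 16 mm wide, stands 6 mm higher; along the underside runs a groove, 20 mm wide and 8 mm deep (about 2 mm play either side).
- half_loose_mid (a point): Centre, half-way up, of the loose half brick, which lies on the worktop with its key up: size, axes, key and groove as half_low_mid; either end may face the stop.
- brick_flat_mid (a point): Centre of the full brick that lies on the worktop with its key up: 50 (x) x 120 (y, along its key) x 44 mm (z), 0.2 to 0.37 kg; key (on its +z side) and groove (on its -z side) as on the half brick. The two full bricks are alike: either may go in either course, either end first.
- brick_end_mid (a point): Centre of the other full brick, like brick_flat_mid but standing on its end on the worktop, 120 mm high, this point 60 mm up: its y axis points up, its key (z axis) faces level to the robot's right, its 50 mm width (x axis) lies away from the robot, all turned by up to 0.3 rad. It has to be turned a quarter about its x axis to be laid.
- end_gate (a joint): Gate angle, rad: 0 = shut across the end of the wall, at its limit; grows as it opens, anticlockwise from above; starts at 1.0 to 1.7 and stays where left. From about 0.3 to 0.1 rad its foot rides over a spring ball in the base plate, which takes about 5 to 8 N at the handle; then it snaps to 0 and is held. Shut, its face (to -y) is at y = +91 mm in the base's frame; a brick standing out beyond blocks it.
- gate_handle (a point): Middle of the black upright round handle on the gate's free end: diameter 17 mm, from 108 to 148 mm above the base's underside, this point 128 mm up and 62 mm from the hinge axis. Shut, it stands at x = +24, y = +94 mm in the base's frame. The gate's leaf below it is 6 mm thick and 96 mm high; the upper course's key tops out at 106 mm.
- gate_hinge (a point): Point on the gate's upright hinge axis, at the handle's height: x = -38, y = +94 mm, 128 mm up in the base's frame.
- source_pot: Shut steel pot behind the wall, diameter 56 mm, 81 mm high with its knob, 0.9 kg; origin at the centre of its underside. Leave it alone.
- stapler: Blue and black stapler at the left front of the worktop, 34 x 112 x 34 mm; origin at the centre of its underside. Leave it alone. Behind it the bars of the fixed wrap reel reach forward to 0.50 m from the robot's base, 0.1 to 0.4 m above the worktop, from 0.2 to 0.5 m to the robot's left.
- tape_measure: Yellow tape measure, standing in line with the loose bricks, 32 x 67 x 55 mm; origin at the centre of its underside. Leave it alone.
- marker_blue: White marker with a blue cap at the right front, 14 x 133 x 16 mm; origin at the centre of its underside. Leave it alone.

How it is judged:
On the way, in this order (a step that is already met when the one before it is completed fails the run):
1. the lower course, half brick then full brick, is seated on the rail and pushed up tight to the end stop ((((horizontal distance between half_low_mid and end_stop_c0 below 0.0372 m and x of half_low_mid in the frame of shield_base between -0.004 and 0.004 m and z of half_low_mid in the frame of shield_base between 0.0315 and 0.0365 m and angle between half_low_mid's own z axis and vertical below 0.05 rad and angle between the y axis of half_low_mid and the y axis of shield_base, either way round below 0.06 rad) and (horizontal distance between brick_flat_mid and half_low_mid below 0.0922 m and x of brick_flat_mid in the frame of shield_base between -0.004 and 0.004 m and z of brick_flat_mid in the frame of shield_base between 0.0315 and 0.0365 m and angle between brick_flat_mid's own z axis and vertical below 0.05 rad and angle between the y axis of brick_flat_mid and the y axis of shield_base, either way round below 0.06 rad)) or ((horizontal distance between half_low_mid and end_stop_c0 below 0.0372 m and x of half_low_mid in the frame of shield_base between -0.004 and 0.004 m and z of half_low_mid in the frame of shield_base between 0.0315 and 0.0365 m and angle between half_low_mid's own z axis and vertical below 0.05 rad and angle between the y axis of half_low_mid and the y axis of shield_base, either way round below 0.06 rad) and (horizontal distance between brick_end_mid and half_low_mid below 0.0922 m and x of brick_end_mid in the frame of shield_base between -0.004 and 0.004 m and z of brick_end_mid in the frame of shield_base between 0.0315 and 0.0365 m and angle between brick_end_mid's own z axis and vertical below 0.05 rad and angle between the y axis of brick_end_mid and the y axis of shield_base, either way round below 0.06 rad)))), for 0.2 s.
2. the upper course, full brick at the stop then the half brick, is seated on the lower one and pushed up tight ((((horizontal distance between half_low_mid and end_stop_c0 below 0.0372 m and x of half_low_mid in the frame of shield_base between -0.004 and 0.004 m and z of half_low_mid in the frame of shield_base between 0.0315 and 0.0365 m and angle between half_low_mid's own z axis and vertical below 0.05 rad and angle between the y axis of half_low_mid and the y axis of shield_base, either way round below 0.06 rad) and (horizontal distance between brick_flat_mid and half_low_mid below 0.0922 m and x of brick_flat_mid in the frame of shield_base between -0.004 and 0.004 m and z of brick_flat_mid in the frame of shield_base between 0.0315 and 0.0365 m and angle between brick_flat_mid's own z axis and vertical below 0.05 rad and angle between the y axis of brick_flat_mid and the y axis of shield_base, either way round below 0.06 rad) and (horizontal distance between brick_end_mid and end_stop_c0 below 0.0672 m and x of brick_end_mid in the frame of shield_base between -0.004 and 0.004 m and z of brick_end_mid in the frame of shield_base between 0.0755 and 0.0805 m and angle between brick_end_mid's own z axis and vertical below 0.05 rad and angle between the y axis of brick_end_mid and the y axis of shield_base, either way round below 0.06 rad) and (horizontal distance between half_loose_mid and brick_end_mid below 0.0922 m and x of half_loose_mid in the frame of shield_base between -0.004 and 0.004 m and z of half_loose_mid in the frame of shield_base between 0.0755 and 0.0805 m and angle between half_loose_mid's own z axis and vertical below 0.05 rad and angle between the y axis of half_loose_mid and the y axis of shield_base, either way round below 0.06 rad)) or ((horizontal distance between half_low_mid and end_stop_c0 below 0.0372 m and x of half_low_mid in the frame of shield_base between -0.004 and 0.004 m and z of half_low_mid in the frame of shield_base between 0.0315 and 0.0365 m and angle between half_low_mid's own z axis and vertical below 0.05 rad and angle between the y axis of half_low_mid and the y axis of shield_base, either way round below 0.06 rad) and (horizontal distance between brick_end_mid and half_low_mid below 0.0922 m and x of brick_end_mid in the frame of shield_base between -0.004 and 0.004 m and z of brick_end_mid in the frame of shield_base between 0.0315 and 0.0365 m and angle between brick_end_mid's own z axis and vertical below 0.05 rad and angle between the y axis of brick_end_mid and the y axis of shield_base, either way round below 0.06 rad) and (horizontal distance between brick_flat_mid and end_stop_c0 below 0.0672 m and x of brick_flat_mid in the frame of shield_base between -0.004 and 0.004 m and z of brick_flat_mid in the frame of shield_base between 0.0755 and 0.0805 m and angle between brick_flat_mid's own z axis and vertical below 0.05 rad and angle between the y axis of brick_flat_mid and the y axis of shield_base, either way round below 0.06 rad) and (horizontal distance between half_loose_mid and brick_flat_mid below 0.0922 m and x of half_loose_mid in the frame of shield_base between -0.004 and 0.004 m and z of half_loose_mid in the frame of shield_base between 0.0755 and 0.0805 m and angle between half_loose_mid's own z axis and vertical below 0.05 rad and angle between the y axis of half_loose_mid and the y axis of shield_base, either way round below 0.06 rad)))), for 0.2 s.
3. the end gate is shut and held by its ball catch (value of joint end_gate below 0.04 rad), for 0.2 s.
At the end, for the whole second after the job is handed in: Both courses seated, keys up, level to 0.05 rad: from the stop, half then full brick below, full then half above; every joint, also at the stop, open by at most 2.2 mm; bricks within 4 mm across the wall, 2.5 mm in height. Gate shut within 0.04 rad. All released and at rest ((((horizontal distance between half_low_mid and end_stop_c0 below 0.0372 m and x of half_low_mid in the frame of shield_base between -0.004 and 0.004 m and z of half_low_mid in the frame of shield_base between 0.0315 and 0.0365 m and angle between half_low_mid's own z axis and vertical below 0.05 rad and angle between the y axis of half_low_mid and the y axis of shield_base, either way round below 0.06 rad) and (horizontal distance between brick_flat_mid and half_low_mid below 0.0922 m and x of brick_flat_mid in the frame of shield_base between -0.004 and 0.004 m and z of brick_flat_mid in the frame of shield_base between 0.0315 and 0.0365 m and angle between brick_flat_mid's own z axis and vertical below 0.05 rad and angle between the y axis of brick_flat_mid and the y axis of shield_base, either way round below 0.06 rad) and (horizontal distance between brick_end_mid and end_stop_c0 below 0.0672 m and x of brick_end_mid in the frame of shield_base between -0.004 and 0.004 m and z of brick_end_mid in the frame of shield_base between 0.0755 and 0.0805 m and angle between brick_end_mid's own z axis and vertical below 0.05 rad and angle between the y axis of brick_end_mid and the y axis of shield_base, either way round below 0.06 rad) and (horizontal distance between half_loose_mid and brick_end_mid below 0.0922 m and x of half_loose_mid in the frame of shield_base between -0.004 and 0.004 m and z of half_loose_mid in the frame of shield_base between 0.0755 and 0.0805 m and angle between half_loose_mid's own z axis and vertical below 0.05 rad and angle between the y axis of half_loose_mid and the y axis of shield_base, either way round below 0.06 rad)) or ((horizontal distance between half_low_mid and end_stop_c0 below 0.0372 m and x of half_low_mid in the frame of shield_base between -0.004 and 0.004 m and z of half_low_mid in the frame of shield_base between 0.0315 and 0.0365 m and angle between half_low_mid's own z axis and vertical below 0.05 rad and angle between the y axis of half_low_mid and the y axis of shield_base, either way round below 0.06 rad) and (horizontal distance between brick_end_mid and half_low_mid below 0.0922 m and x of brick_end_mid in the frame of shield_base between -0.004 and 0.004 m and z of brick_end_mid in the frame of shield_base between 0.0315 and 0.0365 m and angle between brick_end_mid's own z axis and vertical below 0.05 rad and angle between the y axis of brick_end_mid and the y axis of shield_base, either way round below 0.06 rad) and (horizontal distance between brick_flat_mid and end_stop_c0 below 0.0672 m and x of brick_flat_mid in the frame of shield_base between -0.004 and 0.004 m and z of brick_flat_mid in the frame of shield_base between 0.0755 and 0.0805 m and angle between brick_flat_mid's own z axis and vertical below 0.05 rad and angle between the y axis of brick_flat_mid and the y axis of shield_base, either way round below 0.06 rad) and (horizontal distance between half_loose_mid and brick_flat_mid below 0.0922 m and x of half_loose_mid in the frame of shield_base between -0.004 and 0.004 m and z of half_loose_mid in the frame of shield_base between 0.0755 and 0.0805 m and angle between half_loose_mid's own z axis and vertical below 0.05 rad and angle between the y axis of half_loose_mid and the y axis of shield_base, either way round below 0.06 rad))) and value of joint end_gate below 0.04 rad and linear speed of each of half_low, half_loose, brick_flat, brick_end below 0.01 m/s); the robot touches nothing.
It fails at once if the source pot is shifted by more than 15 mm (distance of source_pot from where it was at the start of the episode above 0.015 m).
It fails at once if the stapler is shifted by more than 20 mm (distance of stapler from where it was at the start of the episode above 0.02 m).
It fails at once if the tape measure is shifted by more than 20 mm (distance of tape_measure from where it was at the start of the episode above 0.02 m).
It fails at once if the marker is shifted by more than 20 mm (distance of marker_blue from where it was at the start of the episode above 0.02 m).
It fails at once if the end stop is rammed with more than 80 N (contact force between end_stop_c0 and anything else above 80 N).
It also fails if it takes over 72 s, if anything falls off the work surface, if the arm or the gripper's body presses on something with over 40 N, if the wrist force passes 120 N, or if a joint passes its speed limit or range.

ROBOT

A 6-joint arm with a two-finger parallel gripper is mounted at the origin on a cart in front of the work surface, level with it; the furniture and walls round the work are solid. World frame = base frame: x ahead of the robot, y to its left, z up, the work surface at z = 0. Lengths are in m, angles in rad, forces in N, time in s.
With the tool pointing down it reaches from about 0.35 to 0.975 m from the base axis. Payload 4.9 kg.
Tool frame: the origin (TCP) lies midway between the tips of the shut fingers; the grasp point (between the pads) lies 19 mm behind it; z points along the fingers, y is the line along which they close (so a half turn about z gives the same grasp; the last joint's range is limited). The gripper opens to 85 mm and grips with 20 to 120 N. Pads are 22 mm wide; open, the fingers measure 114 mm over their backs; the gripper's body (76 mm by 85 mm) begins 54 mm behind the grasp point. The pads swing forward as they close: fully open they stand 13 mm farther back than shut.
Start: joints at [1.079, 0.053, 1.613, -0, 1.476, -0.119], TCP at [0.228, 0.582, 0.2] pointing down, gripper open.
Joint ranges: [-3.01, 3.01], [-1.01, 2.22], [0.06, 2.58], [-1.02, 4.17], [0.09, 2.62], [-3.14, 3.14]. Speed limits (rad/s): [2.57, 2.57, 3.14, 3.14, 3.14, 3.14].

INTERFACE

Orientations are given as a rotation vector (axis times angle).
In Python, from station import telemetry, optics, ctrl gives the robot as it stands.
- The arm moves only by the shell command python3 -m pendant 'ROWS' [FORCE]. ROWS is JSON, one flat list of numbers, 7 for each row, row after row: the turn, a rotation vector about the tool's x, y, z as a fraction of full scale, then the shift along the tool's x, y, z as a fraction of full scale, then the opening, from 0 (shut) to 1 (fully open). In form: [ax, ay, az, tx, ty, tz, fingers, ax, ay, az, tx, ty, tz, fingers, ...]. A call has 1 to 12 rows; each row is the pose to reach, as a shift and turn from the pose commanded when the call began, along the tool's axes at that moment; what a row does not reach only later rows make up. Full scale, the value 1, is 300 mm for a shift and 30 degrees for a turn. A row lasts 1/8 s, in which the tool goes at most 62.5 mm and 10.7 degrees, less where a joint would pass 70% of its speed; a pose out of reach is approached as far as the arm can. A call with a number of a shift or a turn outside -1 to 1 is refused whole. A call with a gripper value outside its range is refused whole. The fingers move at their own pace and stop on an object; FORCE is the grip in N (left out, the last holds). Time passes only in rows, so rows that repeat a pose let the fingers close. It gives the time, the measured TCP pose, the force, the opening and the grip force at its end, in the units of the state.
- telemetry.get_obs(): the state, without advancing time (a new reading comes with each control period).
- optics.get_image(name): name is "scene" or "top" or "wrist"; returns a dict with "image" (420x560x3 uint8, red, green, blue), "depth" (420x560 float32, m along the optical axis (not along the pixel's ray), 0 where there is no reading), "fx", "fy", "cx", "cy" (pixels), "dist_coeffs" ([k1, k2, p1, p2, k3] as OpenCV has them; the pictures are not rectified), "rvec" (rotation vector, rad) and "tvec" (3), from world to camera coordinates, as OpenCV has them. Camera axes: x right, y down, z forward; pixel columns grow to the right and rows downward; lengths in m; the calibration is good to about 2 mm. A picture is of the moment at which its call begins.
- ctrl.finish_job(): hands the job in; it is judged then, once.
The state is a dict: "t": time; "q": joint angles; "dq": joint speeds; "effort": joint torques, N m; "tool_pos": TCP position; "tool_rot": TCP orientation; "contact_force": force on the tool from outside, world axes, zero at the start; "wrist_torque": the same for the moment, N m; "opening": finger opening in m; "grip_force": force on a finger pad.
Only numpy, scipy, OpenCV 4.12 (cv2) and the standard library are available. Lean on these libraries where they do the work, as an engineer would, in place of code of your own. Each camera call takes 0.05 s, during which the arm holds its last target. There are 200 camera calls.

## Working session

There is one attempt and no reset: what is moved stays moved. The work goes in short steps, Python scripts to look and compute and a shell command to move; the robot and the scene stay as the last step left them, time stands still between calls to the robot, and variables do not carry over. Pictures are saved under pics/ and viewed, at most 10 in all, crops included, and the job is handed in when it is done.

```bash
ls; mkdir -p pics; python3 - <<'E'
from station import telemetry, optics
import cv2, numpy as np, pickle
o=telemetry.get_obs(); print({k:np.round(v,3).tolist() for k,v in o.items()})
d={}
for n in ["scene","top","wrist"]:
    d[n]=optics.get_image(n); c=d[n]
    print(n,c["fx"],c["fy"],c["cx"],c["cy"],c["dist_coeffs"],np.round(c["rvec"],3),np.round(c["tvec"],3), (c["depth"]>0).mean())
    cv2.imwrite(f"pics/{n}0.png",c["image"][:,:,::-1])
pickle.dump(d,open("d0.pkl","wb"))
E
```

```text
pics
{'t': 0.0, 'q': [1.079, 0.053, 1.614, 0.0, 1.476, -0.119], 'dq': [-0.002, 0.001, -0.0, 0.0, -0.001, -0.001], 'effort': [-0.001, -39.369, -37.017, -0.0, 0.007, -0.0], 'tool_pos': [0.227, 0.581, 0.198], 'tool_rot': [-0.582, -3.087, 0.003], 'contact_force': [-0.005, 0.662, 0.199], 'wrist_torque': [-0.021, -0.004, -0.021], 'grip_force': 0.0, 'opening': 0.086}
scene 451.5969659211055 451.5969659211055 285.4167202138456 206.66345133917775 [-0.09425739  0.          0.          0.          0.        ] [ 0.8    2.571 -1.129] [ 0.519 -0.08   1.315] 0.9959013605442177
top 522.5204232291569 522.5204232291569 277.26622070056425 210.277932433383 [-0.02922528  0.          0.          0.          0.        ] [ 2.181 -2.04   0.211] [-0.127  0.559  1.227] 0.9959906462585034
wrist 307.9866022928487 307.9866022928487 287.4719018209069 208.17548558998192 [-0.03981456  0.          0.          0.          0.        ] [-2.362 -1.612 -0.265] [-0.623 -0.04   0.381] 0.9958801020408163
```

View pics/top0.png

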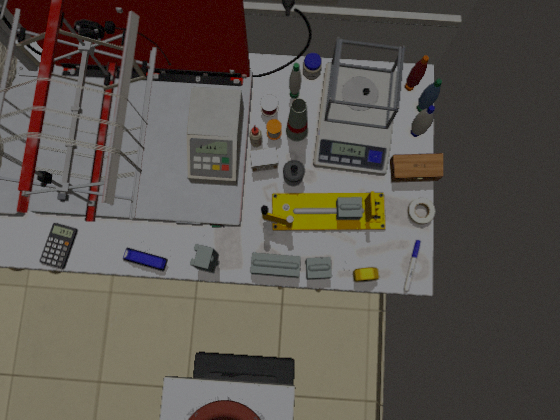

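View pics/scene0.png

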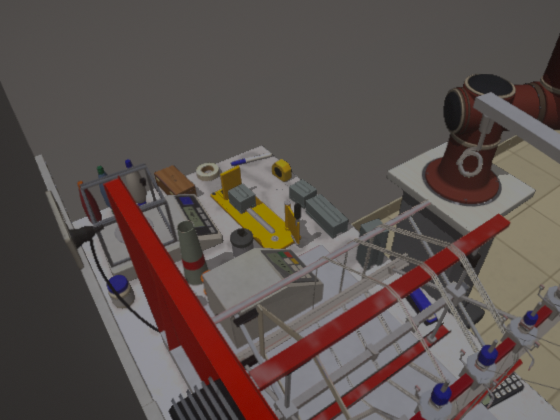

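The top view shows the yellow base at about (328,212), with the half brick on the rail at (349,208), the stop at the right end and the gate handle at (265,212). The flat brick is at (275,264), the loose half at (319,268), the standing brick at (205,257), the tape at (366,274) and the stapler at (145,259). The scene view shows the same things from behind.

```bash
cat > h.py <<'E'
import cv2, numpy as np
from scipy.spatial.transform import Rotation as R
def world(c):
    h,w=c["depth"].shape
    K=np.array([[c["fx"],0,c["cx"]],[0,c["fy"],c["cy"]],[0,0,1]])
    uv=np.stack(np.meshgrid(np.arange(w),np.arange(h)),-1).reshape(-1,1,2).astype(np.float64)
    n=cv2.undistortPoints(uv,K,np.array(c["dist_coeffs"])).reshape(h,w,2)
    r=np.dstack([n,np.ones((h,w))]); M=R.from_rotvec(np.ravel(c["rvec"])).as_matrix()
    P=(r*c["depth"][...,None]-np.ravel(c["tvec"]))@M
    C=-M.T@np.ravel(c["tvec"]); return P,C,r@M
def plane(C,D,z): return C+D*((z-C[2])/D[...,2])[...,None]
def blob(mask,P,minpx=40):
    n,l,s,ce=cv2.connectedComponentsWithStats(mask.astype(np.uint8))
    out=[]
    for i in range(1,n):
        if s[i,4]<minpx: continue
        m=l==i; p=P[m]
        (cx,cy),(a,b),th=cv2.minAreaRect((p[:,:2]*1000).astype(np.float32))
        if a<b: a,b,th=b,a,th+90
        th=(th+90)%180-90
        out.append((np.round(ce[i]).tolist(),s[i,4],round(cx,1),round(cy,1),round(a,1),round(b,1),round(th,1),round(float(np.median(p[:,2]))*1000,1)))
    return out
E
python3 - <<'E'
import pickle; from h import *
d=pickle.load(open("d0.pkl","rb"));c=d["top"];P,C,D=world(c);print("cam",C)
im=c["image"];hsv=cv2.cvtColor(im,cv2.COLOR_RGB2HSV)
z=P[...,2];roi=np.zeros(z.shape,bool);roi[185:295,100:440]=1
print("z bench", [round(float(z[v,u]),4) for v,u in ((250,230),(240,300),(235,400))])
yel=(hsv[...,0]>20)&(hsv[...,0]<35)&(hsv[...,1]>150)&(hsv[...,2]>90)
print("yellow"); [print(b) for b in blob(roi&yel,plane(C,D,0.012))]
print("plate"); [print(b) for b in blob(roi&yel&(z<0.025),plane(C,D,0.012))]
print("tall yel"); [print(b) for b in blob(roi&yel&(z>0.05),P,10)]
for lo,hi in((.033,.06),(.06,.1),(.1,.135),(.135,.17)):
    print(lo); [print(b) for b in blob(roi&(z>lo)&(z<hi),P,25)]
s=d["scene"];P2,C2,D2=world(s);print(C2)
h2=cv2.cvtColor(s["image"],cv2.COLOR_RGB2HSV);r2=np.zeros(P2.shape[:2],bool);r2[150:300,150:400]=1
for lo,hi in((.033,.06),(.06,.1),(.1,.135),(.135,.17)):
    print("scene",lo); [print(b) for b in blob(r2&(P2[...,2]>lo)&(P2[...,2]<hi)&(P2[...,0]<.75),P2,40)]
E
```

```text
cam [ 0.30649039 -0.1044694   1.31488536]
z bench [-0.0055, -0.0051, -0.0011]
yellow
([324.0, 211.0], np.int32(2782), 583.0, -212.0, 298.4, 97.8, -84.8, 12.0)
([366.0, 273.0], np.int32(247), 430.5, -320.4, 55.2, 27.3, -86.3, 12.0)
plate
([323.0, 211.0], np.int32(2607), 583.1, -218.3, 285.3, 93.7, -86.2, 12.0)
tall yel
([373.0, 203.0], np.int32(111), 592.1, -325.8, 56.6, 29.9, 3.2, 100.7)
([276.0, 216.0], np.int32(41), 545.5, -88.6, 44.7, 6.1, 78.9, 94.9)
([367.0, 273.0], np.int32(161), 426.7, -314.8, 41.1, 26.9, -86.3, 54.6)
0.033
([101.0, 188.0], np.int32(27), 593.4, 352.4, 18.8, 8.4, -0.2, 53.1)
([124.0, 190.0], np.int32(191), 592.8, 296.7, 45.0, 31.1, 88.5, 52.6)
([191.0, 204.0], np.int32(4035), 566.5, 129.7, 266.5, 105.1, -86.4, 52.9)
([115.0, 209.0], np.int32(521), 549.5, 312.9, 79.5, 49.7, 89.3, 52.6)
([349.0, 208.0], np.int32(473), 588.0, -268.0, 60.5, 51.5, -86.6, 55.4)
([367.0, 210.0], np.int32(47), 589.2, -312.3, 59.5, 7.8, 11.7, 47.7)
([277.0, 221.0], np.int32(56), 542.2, -89.9, 75.1, 5.2, 74.1, 47.2)
([275.0, 264.0], np.int32(1019), 435.6, -93.8, 119.8, 50.7, 88.9, 44.5)

[... 2482 characters left out ...]
], np.int32(62), 556.2, -54.4, 14.7, 9.6, -46.4, 121.3)
([370.0, 225.0], np.int32(190), 433.7, 67.7, 53.6, 28.1, -0.6, 120.0)
([382.0, 234.0], np.int32(76), 434.4, 95.6, 39.7, 11.3, -8.5, 109.3)
([293.0, 258.0], np.int32(205), 636.5, 51.0, 73.4, 38.6, -83.1, 127.2)
([304.0, 289.0], np.int32(324), 665.2, 124.7, 104.3, 27.4, 21.1, 123.0)
([319.0, 285.0], np.int32(67), 628.2, 127.2, 26.9, 14.6, 43.1, 110.4)
scene 0.135
([297.0, 207.0], np.int32(46), 552.2, -59.0, 16.0, 13.7, 54.8, 144.3)
([271.0, 263.0], np.int32(1019), 700.2, 62.8, 99.4, 99.4, 0.2, 164.2)
([290.0, 289.0], np.int32(389), 699.5, 129.6, 99.3, 19.5, 12.5, 150.1)
([265.0, 284.0], np.int32(41), 741.0, 103.7, 18.2, 18.2, 88.4, 168.9)
```

```bash
cat >> h.py <<'E'
def Rt(head,tilt=0.0):
    """tool y at heading `head` (deg, world) level; tool z down, then tilted by `tilt` deg about tool y (+: points to tool x)"""
    h=np.radians(head); y=np.array([np.cos(h),np.sin(h),0]); z=np.array([0,0,-1.]); x=np.cross(y,z)
    return R.from_matrix(np.c_[x,y,z])*R.from_euler('y',tilt,degrees=True)
def plan(pos,rot,n=1,start=None):
    from station import telemetry
    o=telemetry.get_obs() if start is None else start
    p0=np.array(o["tool_pos"]);r0=R.from_rotvec(o["tool_rot"]);p1=np.array(pos)
    w=(r0.inv()*rot).as_rotvec()
    for i in range(n):
        ra=r0*R.from_rotvec(w*i/n); dp=ra.inv().apply((p1-p0)/n)
        print("row",np.round(np.r_[w/n/np.radians(30),dp/0.3],4).tolist())
def st():
    from station import telemetry
    o=telemetry.get_obs(); Z=R.from_rotvec(o["tool_rot"]).as_matrix()
    print("t",round(o["t"],2),"p",np.round(o["tool_pos"],4),"q",np.round(o["q"],3),"F",np.round(o["contact_force"],1),"op",round(o["opening"],4),"g",round(o["grip_force"],1),"heady",round(float(np.degrees(np.arctan2(Z[1,1],Z[0,1]))),2),"z",np.round(Z[:,2],3))
E
python3 -c "
from h import *
plan([.47,-.15,.34],Rt(3.5),3)"
```

```text
row [-0.001, 0.0005, 0.7237, -0.5471, -0.6591, -0.1562]
row [-0.001, 0.0005, 0.7237, -0.7521, -0.4098, -0.1567]
row [-0.001, 0.0005, 0.7237, -0.8503, -0.1025, -0.157]
```

```bash

python3 -m pendant '[0,0,0.24,-0.18,-0.22,-0.16,1, 0,0,0.48,-0.36,-0.44,-0.16,1, 0,0,0.72,-0.55,-0.66,-0.16,1, 0,0,0.72,-0.55,-0.66,-0.16,1, 0,0,0.72,-0.55,-0.66,-0.16,1]' && python3 -m pendant '[0,0,0.72,-0.75,-0.41,-0.16,1, 0,0,0.72,-0.75,-0.41,-0.16,1, 0,0,0.72,-0.75,-0.41,-0.16,1, 0,0,0.72,-0.75,-0.41,-0.16,1, 0,0,0.72,-0.75,-0.41,-0.16,1]' && python3 -m pendant '[0,0,0.72,-0.85,-0.1,-0.16,1, 0,0,0.72,-0.85,-0.1,-0.16,1, 0,0,0.72,-0.85,-0.1,-0.16,1, 0,0,0.72,-0.85,-0.1,-0.16,1, 0,0,0.72,-0.85,-0.1,-0.16,1,0,0,0.72,-0.85,-0.1,-0.16,1]'
python3 - <<'E'
from h import *; from station import optics; import pickle
st(); c=optics.get_image("wrist"); pickle.dump(c,open("w1.pkl","wb")); cv2.imwrite("pics/w1.png",c["image"][:,:,::-1])
E
```

```text
t: 0.78
tool_pos: [0.3099, 0.3353, 0.2476]
tool_rot: [1.155, 2.921, 0.001]
contact_force: [0.7, 0.6, -0.0]
opening: 0.0856
grip_force: 0.0
t: 1.4
tool_pos: [0.3911, 0.0918, 0.2962]
tool_rot: [1.684, 2.651, 0.001]
contact_force: [-0.3, 0.6, -0.4]
opening: 0.0853
grip_force: 0.0
t: 2.15
tool_pos: [0.4729, -0.1481, 0.3428]
tool_rot: [-2.144, -2.294, -0.0]
contact_force: [-0.4, 0.2, -0.9]
opening: 0.0857
grip_force: 0.0
t 2.15 p [ 0.4729 -0.1481  0.3428] q [-4.540e-01 -3.020e-01  1.703e+00  1.000e-03  1.743e+00 -5.220e-01] F [-0.4  0.2 -0.9] op 0.0857 g 0.0 heady 3.88 z [-0.001  0.002 -1.   ]
```

View pics/w1.png

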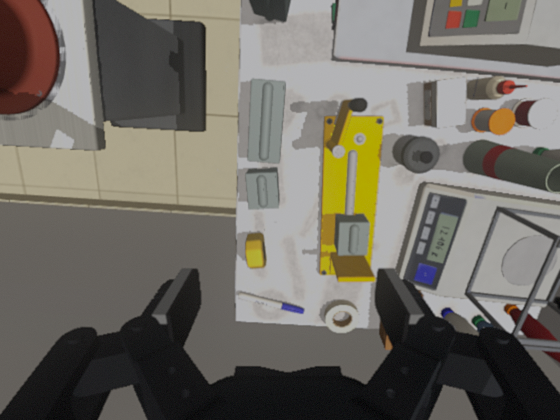

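The wrist view shows the flat brick at (266,121), the loose half at (262,188), the rail at (351,180), the half brick on the rail at (351,236) with the stop below it at (350,265), the handle at (358,104) and the pot at (416,152).

```bash
python3 - <<'E'
from h import *; import pickle
c=pickle.load(open("w1.pkl","rb"));P,C,D=world(c);print("cam",C)
im=c["image"];hsv=cv2.cvtColor(im,cv2.COLOR_RGB2HSV);z=P[...,2]
roi=np.zeros(z.shape,bool);roi[0:300,238:450]=1
print([round(float(z[v,u]),4) for v,u in((100,300),(220,300),(150,335),(250,290))])
yel=(hsv[...,0]>20)&(hsv[...,0]<35)&(hsv[...,1]>150)&(hsv[...,2]>90)
for n,m in(("plate",yel&(z<.03)),("stop/gate",yel&(z>.09))):
    print(n); [print(b) for b in blob(roi&m,plane(C,D,.012) if n=="plate" else P,40)]
for lo,hi in((.038,.047),(.05,.059),(.065,.09),(.11,.13),(.135,.17)):
    print(lo); [print(b) for b in blob(roi&(z>lo)&(z<hi)&(P[...,0]<.75),P,25)]
print("key"); Q=plane(C,D,.018)
rail=roi&~yel&(hsv[...,1]<60)&(Q[...,0]>.565)&(Q[...,0]<.605)&(Q[...,1]>-.23)&(Q[...,1]<-.12)&(z<.03)
[print(b) for b in blob(rail,Q,25)]
for v in range(160,206,8): 
    u=np.where(rail[v])[0]; print(v,np.round(Q[v,u[[0,-1]]]*1000,1).tolist() if len(u) else None)
E
```

```text
cam [ 0.46590467 -0.06609076  0.51751436]
[-0.0013, 0.0, 0.1033, -0.0002]
plate
([349.0, 182.0], np.int32(5007), 581.4, -216.9, 283.7, 93.5, -86.0, 12.0)
stop/gate
([345.0, 127.0], np.int32(166), 544.1, -89.4, 46.7, 6.2, 77.6, 95.5)
([355.0, 278.0], np.int32(203), 588.9, -313.9, 56.3, 9.6, 4.2, 101.5)
0.038
([334.0, 13.0], np.int32(81), 521.5, 52.7, 35.4, 6.5, -84.6, 42.7)
([274.0, 13.0], np.int32(46), 439.8, 52.4, 31.5, 5.2, 6.6, 42.5)
([266.0, 120.0], np.int32(2126), 434.2, -93.4, 120.0, 50.3, 89.0, 44.2)
([435.0, 104.0], np.int32(131), 683.1, -49.5, 65.8, 3.0, -79.0, 43.1)
([403.0, 147.0], np.int32(37), 647.5, -114.5, 31.7, 5.6, 67.8, 41.4)
([262.0, 190.0], np.int32(920), 433.6, -199.3, 60.6, 50.0, -83.4, 44.2)
([422.0, 231.0], np.int32(1140), 705.0, -258.8, 178.0, 35.0, 81.9, 43.2)
([349.0, 222.0], np.int32(80), 577.3, -243.9, 59.4, 27.6, 38.2, 42.7)
([255.0, 243.0], np.int32(105), 427.3, -293.9, 36.1, 17.3, -24.8, 42.7)
([348.0, 259.0], np.int32(88), 588.9, -311.3, 59.8, 5.5, 9.1, 42.1)
0.05
([378.0, 33.0], np.int32(4987), 606.2, 39.4, 166.3, 78.5, 0.3, 54.0)
([275.0, 11.0], np.
[... 934 characters left out ...]
22.7, 16.8, -82.7, 79.6)
([353.0, 269.0], np.int32(285), 588.5, -310.6, 59.6, 7.8, 10.6, 78.1)
0.11
([437.0, 24.0], np.int32(1084), 638.0, 38.5, 49.2, 35.1, 89.2, 120.6)
([351.0, 105.0], np.int32(38), 544.4, -60.5, 15.3, 4.5, -77.0, 121.4)
0.135
([360.0, 104.0], np.int32(160), 549.4, -59.8, 14.6, 14.1, -86.0, 146.2)
key
([351.0, 180.0], np.int32(487), 578.8, -179.1, 102.4, 13.8, -85.7, 18.0)
160 [[569.6, -144.6, 18.0], [582.7, -143.7, 18.0]]
168 [[571.3, -157.8, 18.0], [582.8, -157.0, 18.0]]
176 [[571.4, -171.2, 18.0], [584.6, -170.3, 18.0]]
184 [[573.1, -184.7, 18.0], [584.8, -183.9, 18.0]]
192 [[574.9, -198.5, 18.0], [586.7, -197.7, 18.0]]
200 [[575.0, -212.6, 18.0], [586.9, -211.8, 18.0]]
```

```bash
python3 -c "
from h import *
plan([.4345,-.0935,.07],Rt(-1.0),1)"
```

```text
row [-0.0019, -0.0027, 0.1646, 0.1869, -0.1135, 0.9099]
```

```bash

python3 -m pendant '[0,0,0.165,0.187,-0.113,0.2,1, 0,0,0.165,0.187,-0.113,0.4,1, 0,0,0.165,0.187,-0.113,0.6,1, 0,0,0.165,0.187,-0.113,0.8,1, 0,0,0.165,0.187,-0.113,0.9,1, 0,0,0.165,0.187,-0.113,0.91,1, 0,0,0.165,0.187,-0.113,0.91,1]' >/dev/null && python3 -c "from h import *; st(); plan([.4345,-.0935,.004],Rt(-1.0),1)"
```

```text
t 3.08 p [ 0.4358 -0.0946  0.0721] q [-0.381 -0.283  2.14   0.     1.282 -0.363] F [-0.1  0.3 -0.2] op 0.0856 g 0.0 heady -1.02 z [ 0.002 -0.001 -1.   ]
row [0.004, 0.0011, -0.0005, 0.0038, -0.005, 0.227]
```

```bash

python3 -m pendant '[0,0,0,0.004,-0.005,0.1,1, 0,0,0,0.004,-0.005,0.19,1, 0,0,0,0.004,-0.005,0.225,1, 0,0,0,0.004,-0.005,0.225,0, 0,0,0,0.004,-0.005,0.225,0, 0,0,0,0.004,-0.005,0.225,0, 0,0,0,0.004,-0.005,0.225,0, 0,0,0,0.004,-0.005,0.225,0, 0,0,0,0.004,-0.005,0.225,0]' 60 && python3 -c "from h import *; st()"
```

```text
t: 4.2
tool_pos: [0.4354, -0.0947, 0.0055]
tool_rot: [2.24, 2.197, 0.003]
contact_force: [-0.5, 1.3, 5.1]
opening: 0.0471
grip_force: 60.8
t 4.2 p [ 0.4354 -0.0947  0.0055] q [-0.382 -0.181  2.181  0.     1.138 -0.362] F [-0.5  1.3  5.1] op 0.0471 g 60.8 heady -1.11 z [ 0.004 -0.001 -1.   ]
```

```bash

python3 -m pendant '[0,0,0,0,0,-0.15,0, 0,0,0,0,0,-0.35,0, 0,0,0,0,0,-0.55,0, 0,0,0,0,0,-0.55,0]' && python3 -c "from h import *; st(); plan([.579,-.1743,.17],Rt(4.1),1); plan([.579,-.1743,.08],Rt(4.1),1)"
```

```text
t: 4.7
tool_pos: [0.4372, -0.0955, 0.1754]
tool_rot: [2.234, 2.191, 0.008]
contact_force: [-0.5, 0.6, -3.8]
opening: 0.047
grip_force: 63.6
t 4.7 p [ 0.4372 -0.0955  0.1754] q [-0.382 -0.392  2.045 -0.     1.475 -0.362] F [-0.5  0.6 -3.8] op 0.047 g 63.6 heady -1.11 z [ 0.013 -0.005 -1.   ]
row [0.0237, 0.0103, -0.1736, -0.2533, 0.4774, 0.0252]
row [0.0237, 0.0103, -0.1736, -0.2518, 0.4736, 0.3251]
```

```bash

python3 -m pendant '[0,0,-0.173,-0.12,0.2,0,0, 0,0,-0.173,-0.22,0.38,0,0, 0,0,-0.173,-0.255,0.474,0.02,0, 0,0,-0.173,-0.255,0.474,0.15,0, 0,0,-0.173,-0.255,0.474,0.2,0, 0,0,-0.173,-0.255,0.474,0.2,0, 0,0,-0.173,-0.255,0.474,0.2,0]' >/dev/null&& python3 - <<'E'
from h import *; from station import optics; import pickle
st(); 
for n in("wrist","top"):
    c=optics.get_image(n); pickle.dump(c,open(f"{n}2.pkl","wb"))
    P,C,D=world(c);hsv=cv2.cvtColor(c["image"],cv2.COLOR_RGB2HSV);z=P[...,2];Q=plane(C,D,.018)
    yel=(hsv[...,0]>20)&(hsv[...,0]<35)&(hsv[...,1]>150)&(hsv[...,2]>90)
    rail=~yel&(hsv[...,1]<70)&(Q[...,0]>.56)&(Q[...,0]<.605)&(Q[...,1]>-.36)&(Q[...,1]<-.12)&(z<.03)
    print(n,"rail");[print(b) for b in blob(rail,Q,25)]
    print("plate");[print(b) for b in blob(yel&(z<.03)&(P[...,0]>.5),plane(C,D,.012),40)]
    for lo,hi in((.14,.165),(.165,.19)):
        [print(lo,b) for b in blob((z>lo)&(z<hi)&(P[...,0]<.62)&(P[...,0]>.54)&(P[...,1]<-.09)&(P[...,1]>-.3),P,25)]
cv2.imwrite("pics/w2.png",cv2.hconcat([pickle.load(open("wrist2.pkl","rb"))["image"][:,100:460,::-1],pickle.load(open("top2.pkl","rb"))["image"][:,100:460,::-1]]))
E
```

```text
t 5.58 p [ 0.5742 -0.1733  0.1091] q [-0.417  0.064  1.756 -0.     1.321 -0.488] F [-0.6  0.2 -2.6] op 0.0472 g 63.6 heady 4.1 z [ 0.001 -0.001 -1.   ]
wrist rail
plate
([241.0, 95.0], np.int32(70), 526.9, -88.3, 19.7, 4.8, 78.6, 12.0)
([307.0, 122.0], np.int32(5181), 583.9, -154.1, 157.6, 81.1, -86.0, 12.0)
([335.0, 330.0], np.int32(148), 635.0, -320.5, 68.7, 4.3, -86.6, 12.0)
0.14 ([288.0, 255.0], np.int32(22058), 575.1, -171.5, 120.0, 69.6, -85.9, 148.0)
0.165 ([224.0, 303.0], np.int32(1169), 544.8, -174.1, 25.5, 8.6, -85.8, 178.8)
0.165 ([355.0, 301.0], np.int32(1433), 602.8, -170.3, 26.8, 14.0, -86.2, 178.2)
0.165 ([398.0, 317.0], np.int32(135), 614.3, -163.5, 8.2, 1.6, 4.7, 188.0)
top rail
plate
([363.0, 216.0], np.int32(769), 588.2, -292.5, 136.1, 93.4, -85.6, 12.0)
0.14 ([298.0, 199.0], np.int32(225), 577.9, -140.9, 63.4, 29.9, 69.0, 149.2)
0.14 ([328.0, 207.0], np.int32(62), 569.1, -206.9, 46.4, 11.3, -23.3, 148.3)
```

View pics/w2.png

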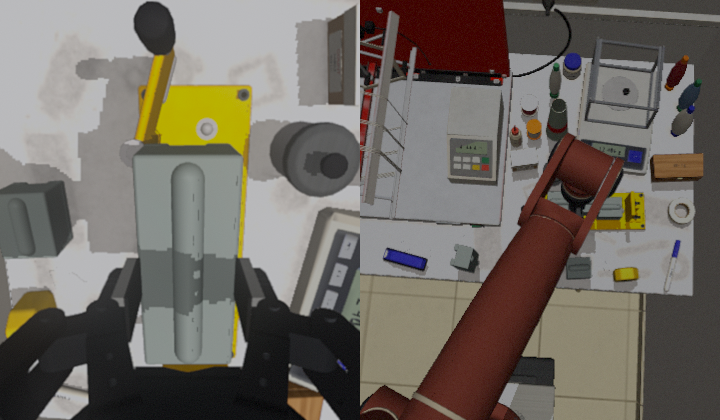

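The left half of this picture (wrist) shows the gripped brick square in the fingers at (190,255), with its key at x≈188, the gate and handle at the top (155,60) and the plate below. The right half (top) only shows the arm covering the wall.

```bash
python3 - <<'E'
from h import *; import pickle
c=pickle.load(open("wrist2.pkl","rb"));P,C,D=world(c);z=P[...,2]
reg=(P[...,0]<.62)&(P[...,0]>.53)&(P[...,1]<-.112)&(P[...,1]>-.15)
m=reg&(z>.143)&(z<.157)
for a in np.arange(-.148,-.114,.006):
    k=m&(P[...,1]>a)&(P[...,1]<a+.006); x=P[k][:,0]*1000
    r=k&(z>.1522); xr=P[r][:,0]*1000
    print(round(a+.003,4),"brick",x.min().round(1),x.max().round(1),"mid",((x.min()+x.max())/2).round(1),"key",((xr.min()+xr.max())/2).round(1) if xr.size else None)
hsv=cv2.cvtColor(c["image"],cv2.COLOR_RGB2HSV)
yel=(hsv[...,0]>20)&(hsv[...,0]<35)&(hsv[...,1]>150)&(hsv[...,2]>90)
for y in(-.09,-.1,-.11):
    k=yel&(z<.03)&(abs(P[...,1]-y)<.002); x=P[k][:,0]*1000; print("plate",y,x.min(),x.max())
pot=(z>.075)&(P[...,0]>.63)&(P[...,0]<.72)&(P[...,1]<-.08)&(P[...,1]>-.16); [print("pot",b) for b in blob(pot,P)]
pot=(z>.055)&(z<.07)&(P[...,0]>.63)&(P[...,0]<.72)&(P[...,1]<-.06)&(P[...,1]>-.16); [print("pot",b) for b in blob(pot,P)]
E
```

```text
-0.145 brick 545.3 595.8 mid 570.5 key 570.5
-0.139 brick 545.2 595.1 mid 570.1 key 569.7
-0.133 brick 544.7 594.9 mid 569.8 key 569.5
-0.127 brick 544.0 594.3 mid 569.2 key 569.3
-0.121 brick 543.5 593.7 mid 568.6 key 569.0
-0.115 brick 543.5 593.6 mid 568.6 key 568.2
plate -0.09 525.9728589232052 619.8742890181412
plate -0.1 527.1060908842718 620.3588407913852
plate -0.11 541.2448352439088 621.7845384107194
pot ([434.0, 165.0], np.int32(559), 669.1, -122.9, 17.2, 17.1, 69.7, 79.8)
pot ([520.0, 393.0], np.int32(1159), 633.8, -157.0, 7.7, 3.4, 5.1, 227.0)
pot ([420.0, 159.0], np.int32(3911), 669.0, -123.1, 55.0, 55.0, 20.2, 63.7)
```

```bash

python3 -m pendant '[0,0,0,0,0.019,0,0, 0,0,0,0,0.019,0.1,0, 0,0,0,0,0.019,0.2,0, 0,0,0,0,0.019,0.26,0, 0,0,0,0,0.019,0.27,0, 0,0,0,0,0.019,0.27,0]' >/dev/null; python3 -c "from h import *; st()"; python3 -m pendant '[0,0,0,0,0,0.013,0, 0,0,0,0,0,0.023,0, 0,0,0,0,0,0.028,0]';python3 -c "from h import *; st()"
```

```text
t 6.42 p [ 0.5806 -0.1732  0.0279] q [-0.413  0.17   1.788 -0.     1.182 -0.484] F [ 0.1 -0.2 -2.5] op 0.0475 g 63.6 heady 4.08 z [ 0.001 -0.001 -1.   ]
t: 6.8
tool_pos: [0.5806, -0.1737, 0.0195]
tool_rot: [2.139, 2.297, 0.0]
contact_force: [1.1, -1.9, 0.7]
opening: 0.0476
grip_force: 64.0
t 6.8 p [ 0.5806 -0.1737  0.0195] q [-4.130e-01  1.810e-01  1.791e+00 -1.000e-03  1.167e+00 -4.840e-01] F [ 1.1 -1.9  0.7] op 0.0476 g 64.0 heady 4.08 z [ 0.002 -0.002 -1.   ]
```

```bash

python3 -m pendant '[0,0,0,0,0,0.007,0, 0,0,0,0,0,0.01,0, 0,0,0,0,0,0.01,0]'
```

```text
t: 7.18
tool_pos: [0.5808, -0.1734, 0.0183]
tool_rot: [2.14, 2.298, 0.001]
contact_force: [-4.3, 0.1, 8.7]
opening: 0.0476
grip_force: 65.1
```

```bash

python3 -m pendant '[0,0,0,-0.015,-0.003,0,0, 0,0,0,-0.03,-0.003,0,0, 0,0,0,-0.043,-0.003,0,0]' 40; python3 -m pendant '[0,0,0,-0.006,0,0,0, 0,0,0,-0.01,0,0,0]' ; python3 -m pendant '[0,0,0,-0.005,0,0,0, 0,0,0,-0.007,0,0,0]'; python3 -c "from h import *; st()"
```

```text
t: 7.55
tool_pos: [0.5813, -0.1837, 0.0176]
tool_rot: [-2.14, -2.298, -0.008]
contact_force: [-0.3, 9.1, 8.2]
opening: 0.0475
grip_force: 65.1
t: 7.8
tool_pos: [0.5816, -0.1866, 0.0176]
tool_rot: [-2.14, -2.298, -0.008]
contact_force: [0.0, 9.2, 8.7]
opening: 0.0473
grip_force: 65.1
t: 8.05
tool_pos: [0.5817, -0.1886, 0.0176]
tool_rot: [-2.14, -2.298, -0.008]
contact_force: [-0.8, 9.3, 8.7]
opening: 0.0473
grip_force: 65.0
t 8.05 p [ 0.5817 -0.1886  0.0176] q [-0.438  0.196  1.778  0.005  1.167 -0.511] F [-0.8  9.3  8.7] op 0.0473 g 65.0 heady 4.08 z [ 0.003  0.004 -1.   ]
```

```bash
for i in 1 2; do python3 -m pendant '[0,0,0,-0.005,0,0,0, 0,0,0,-0.005,0,0,0]' | sed -n '2p;4p' ; done; python3 -m pendant '[0,0,0,-0.004,0,0,0, 0,0,0,-0.004,0,0,0]'|sed -n '2p;4p'
```

```text
tool_pos: [0.5818, -0.1902, 0.0176]
contact_force: [-0.4, 9.0, 9.0]
tool_pos: [0.582, -0.1917, 0.0176]
contact_force: [-0.8, 8.6, 8.0]
tool_pos: [0.582, -0.1923, 0.0176]
contact_force: [-1.4, 10.6, 9.0]
```

```bash
for i in 1 ; do python3 -m pendant '[0,0,0,-0.005,0,0,0, 0,0,0,-0.005,0,0,0]' | sed -n '2p;4p' ; done; python3 -m pendant '[0,0,0,-0.005,0,0,0, 0,0,0,-0.005,0,0,0]'|sed -n '2p;4p'
```

```text
tool_pos: [0.582, -0.1923, 0.0176]
contact_force: [-1.4, 15.0, 10.3]
tool_pos: [0.582, -0.1922, 0.0175]
contact_force: [-1.6, 19.3, 13.2]
```

```bash
python3 -m pendant '[0,0,0,0,0,0,0.78, 0,0,0,0,0,0,0.78, 0,0,0,0,0,0,0.78]'; python3 -m pendant '[0,0,0,0,0,-0.1,0.78, 0,0,0,0.1,0,-0.3,0.78, 0,0,0,0.2,0,-0.5,0.78, 0,0,0,0.25,-0.05,-0.6,0.78,0,0,0,0.25,-0.05,-0.6,0.78]'; python3 - <<'E'
from h import *; from station import optics; import pickle
st(); c=optics.get_image("wrist"); pickle.dump(c,open("w3.pkl","wb")); cv2.imwrite("pics/w3.png",c["image"][:,:,::-1])
P,C,D=world(c);z=P[...,2]
for lo,hi in((.038,.047),(.05,.06),(.09,.108),(.11,.128)):
    [print(lo,b) for b in blob((z>lo)&(z<hi)&(P[...,0]<.63)&(P[...,0]>.35)&(P[...,1]<.15)&(P[...,1]>-.33),P,60)]
E
```

```text
t: 9.68
tool_pos: [0.5805, -0.1984, 0.0154]
tool_rot: [-2.141, -2.299, 0.0]
contact_force: [0.2, 0.7, 0.1]
opening: 0.0664
grip_force: 0.0
t: 10.3
tool_pos: [0.5623, -0.1245, 0.2007]
tool_rot: [2.134, 2.294, 0.005]
contact_force: [-0.5, 0.1, 0.3]
opening: 0.0668
grip_force: 0.0
t 10.3 p [ 0.5623 -0.1245  0.2007] q [-0.347 -0.071  1.734 -0.     1.47  -0.419] F [-0.5  0.1  0.3] op 0.0668 g 0.0 heady 4.13 z [ 0.008 -0.003 -1.   ]
0.038 ([298.0, 189.0], np.int32(92), 575.1, -131.3, 48.8, 2.1, 6.0, 42.8)
0.038 ([175.0, 234.0], np.int32(1607), 433.8, -198.8, 59.8, 50.2, -83.9, 44.0)
0.038 ([166.0, 301.0], np.int32(104), 417.9, -291.4, 20.1, 7.2, 10.9, 42.7)
0.05 ([313.0, 29.0], np.int32(6350), 576.5, 26.0, 105.7, 53.3, 2.1, 54.0)
0.05 ([299.0, 259.0], np.int32(4902), 583.1, -222.0, 183.2, 60.1, -86.0, 56.2)
0.09 ([376.0, 21.0], np.int32(249), 620.9, 27.3, 31.0, 9.1, -71.8, 99.4)
0.09 ([266.0, 175.0], np.int32(566), 541.2, -100.7, 56.9, 16.4, 78.6, 96.8)
0.09 ([300.0, 355.0], np.int32(720), 589.5, -314.1, 60.0, 11.3, 3.5, 99.8)
0.11 ([388.0, 17.0], np.int32(445), 625.6, 26.2, 24.4, 8.9, 89.7, 113.6)
```

View pics/w3.png

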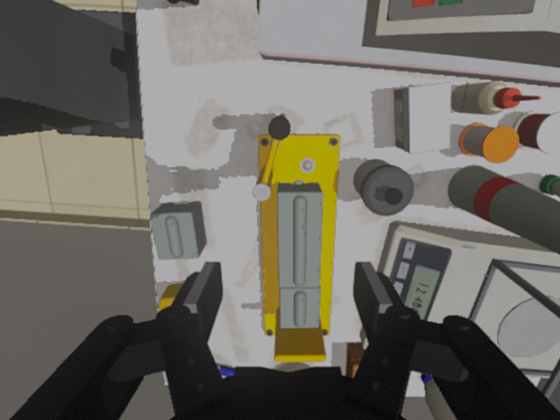

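The picture shows the lower course closed up: full brick at (298,230), half brick at (298,308) hard against the stop at (300,345). The loose half is at (178,230) and the standing brick is still out of view. I'll look at that one from closer.

```bash
python3 -c "
from h import *
plan([.42,-.03,.26],Rt(-5),1)"
```

```text
row [0.0074, 0.0032, 0.3032, 0.3479, -0.4462, -0.2101]
```

```bash
python3 -m pendant '[0,0,0.15,0.12,-0.15,-0.2,0.85, 0,0,0.3,0.24,-0.3,-0.2,0.85, 0,0,0.3,0.35,-0.446,-0.2,0.85, 0,0,0.3,0.35,-0.446,-0.2,0.85, 0,0,0.3,0.35,-0.446,-0.2,0.85]' >/dev/null; python3 - <<'E'
from h import *; from station import optics; import pickle
st(); c=optics.get_image("wrist"); pickle.dump(c,open("w4.pkl","wb")); cv2.imwrite("pics/w4.png",c["image"][:,:,::-1])
P,C,D=world(c);z=P[...,2]; print(C)
R0=(P[...,0]<.5)&(P[...,0]>.35)&(P[...,1]<.16)&(P[...,1]>0)
for lo,hi in((.03,.06),(.06,.09),(.09,.112),(.115,.127)):
    [print(lo,b) for b in blob((z>lo)&(z<hi)&R0,P,60)]
m=(z>.115)&(z<.127)&R0; Q=plane(C,D,.12); [print("top",b) for b in blob(m,Q,60)]
p=P[m]; np.save("top.npy",p)
for a in np.arange(.405,.465,.004):
    k=p[(p[:,0]>a)&(p[:,0]<a+.004)]
    if len(k): print(round(a+.002,3),k[:,1].min().round(4),k[:,1].max().round(4))
E
```

```text
t 10.97 p [ 0.4193 -0.0295  0.2543] q [-0.247 -0.492  1.985 -0.     1.65  -0.161] F [ 1.3 -0.7  0.2] op 0.0729 g 0.0 heady -4.95 z [-0.002  0.    -1.   ]
[0.42511824 0.05269839 0.42891641]
0.115 ([295.0, 77.0], np.int32(2519), 433.8, 75.8, 50.4, 47.4, -9.7, 120.2)
top ([295.0, 77.0], np.int32(2519), 433.7, 75.7, 50.1, 47.1, -9.8, 120.0)
0.407 0.06 0.0771
0.411 0.0587 0.1015
0.415 0.0584 0.1022
0.419 0.058 0.1021
0.423 0.0568 0.1016
0.427 0.0528 0.1004
0.431 0.0524 0.0916
0.435 0.0523 0.0912
0.439 0.0544 0.09
0.443 0.0532 0.0897
0.447 0.0529 0.0961
0.451 0.0526 0.0968
0.455 0.0524 0.0966
0.459 0.0665 0.0951
0.463 0.0897 0.095
```

View pics/w4.png

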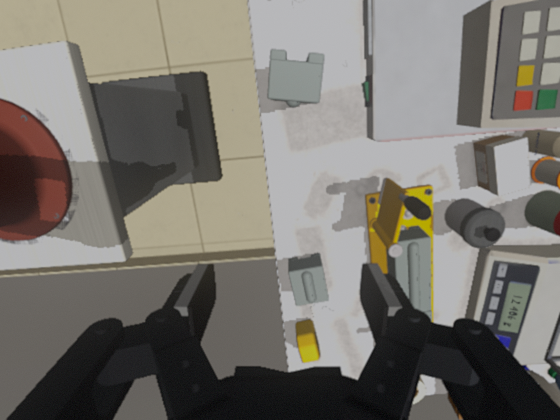

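The picture shows the end of the standing brick at (295,77), with its key bump at (293,102) towards the robot's right and its groove at the top edge. It is turned about -9.7°, with the body centre near (434, 77) mm. I'll tilt the tool 70° and approach from the key side.

```bash
python3 -c "
from h import *
plan([.4218,-.0015,.20],Rt(-9.7,70),3)"
```

```text
row [-0.0332, 0.7773, 0.0451, 0.0314, -0.0003, 0.0605]
row [-0.0332, 0.7773, 0.0451, 0.0049, -0.0018, 0.0679]
row [-0.0332, 0.7773, 0.0451, -0.0225, -0.0028, 0.0643]
```

```bash
python3 -m pendant '[-0.011,0.26,0.015,0.03,0,0.06,0.85, -0.022,0.52,0.03,0.03,0,0.06,0.85, -0.033,0.777,0.045,0.03,0,0.06,0.85, -0.033,0.777,0.045,0.03,0,0.06,0.85]' >/dev/null;python3 -c "from h import *; st()"; python3 -m pendant '[-0.011,0.26,0.015,0.005,-0.002,0.067,0.85, -0.022,0.52,0.03,0.005,-0.002,0.067,0.85, -0.033,0.777,0.045,0.005,-0.002,0.067,0.85, -0.033,0.777,0.045,0.005,-0.002,0.067,0.85]' >/dev/null;python3 -c "from h import *; st(); plan([.4218,-.0015,.20],Rt(-9.7,70),1)"
```

```text
t 11.53 p [ 0.4203 -0.0225  0.2356] q [-0.519 -0.453  2.031  0.381  1.713 -0.376] F [-0.3 -0.9  0.2] op 0.0725 g 0.0 heady -6.74 z [ 0.053  0.393 -0.918]
t 12.03 p [ 0.4206 -0.0115  0.2177] q [-0.711 -0.318  2.083  0.689  1.821 -0.551] F [-0.3 -0.1  0.3] op 0.0726 g 0.0 heady -8.2 z [ 0.109  0.719 -0.686]
row [-0.0352, 0.7772, 0.0385, -0.0198, -0.0013, 0.0648]
```

```bash
python3 -m pendant '[-0.011,0.26,0.015,-0.02,-0.002,0.065,0.85, -0.022,0.52,0.03,-0.02,-0.002,0.065,0.85, -0.035,0.777,0.04,-0.02,-0.002,0.065,0.85, -0.035,0.777,0.04,-0.02,-0.002,0.065,0.85, -0.035,0.777,0.04,-0.02,-0.002,0.065,0.85]' >/dev/null;python3 -c "from h import *; st(); plan([.4218,-.0015,.104],Rt(-9.7,70),1)"
```

```text
t 12.65 p [ 0.4225 -0.0008  0.2027] q [-0.816 -0.096  2.118  0.93   1.937 -0.7  ] F [ 0.7  0.1 -0.4] op 0.0727 g 0.0 heady -9.51 z [ 0.157  0.925 -0.346]
row [-0.002, 0.0081, 0.0129, -0.3096, -0.004, 0.1112]
```

```bash
python3 -m pendant '[0,0.008,0.013,-0.15,-0.004,0.05,0.85, 0,0.008,0.013,-0.3,-0.004,0.11,0.85, 0,0.008,0.013,-0.31,-0.004,0.11,0.85, 0,0.008,0.013,-0.31,-0.004,0.11,0.85]' ;python3 -c "from h import *; st(); plan([.4376,.0912,.070],Rt(-9.7,70),1)"
```

```text
t: 13.15
tool_pos: [0.4221, -0.0021, 0.1051]
tool_rot: [-1.605, -1.355, -1.127]
contact_force: [-0.2, -0.9, 0.6]
opening: 0.0726
grip_force: 0.0
t 13.15 p [ 0.4221 -0.0021  0.1051] q [-0.82   0.106  2.128  0.88   1.812 -0.87 ] F [-0.2 -0.9  0.6] op 0.0726 g 0.0 heady -9.69 z [ 0.159  0.927 -0.34 ]
row [0.0002, -0.0038, 0.002, -0.0028, -0.0014, 0.3363]
```

```bash
python3 -m pendant '[0,0,0,-0.003,-0.001,0.15,0.85, 0,0,0,-0.003,-0.001,0.28,0.85, 0,0,0,-0.003,-0.001,0.336,0.85, 0,0,0,-0.003,-0.001,0.336,0.85]';  python3 - <<'E'
from h import *; from station import optics; import pickle
st(); c=optics.get_image("wrist"); cv2.imwrite("pics/w5.png",c["image"][:,:,::-1])
E
```

```text
t: 13.65
tool_pos: [0.4371, 0.0918, 0.0694]
tool_rot: [-1.603, -1.355, -1.127]
contact_force: [-0.3, -0.0, -0.1]
opening: 0.0725
grip_force: 0.0
t 13.65 p [0.4371 0.0918 0.0694] q [-0.641  0.114  2.208  0.998  1.652 -0.86 ] F [-0.3 -0.  -0.1] op 0.0725 g 0.0 heady -9.64 z [ 0.158  0.927 -0.339]
```

View pics/w5.png

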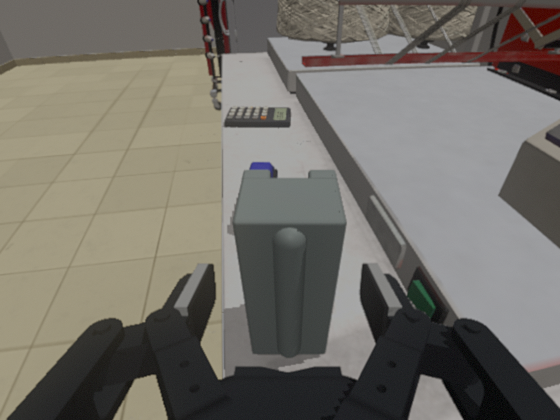

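The picture shows the standing brick squarely between the open fingers: key at (289,290) facing the tool, fingers at (200,300) and (378,300). I'll close on it and lift.

```bash
python3 -m pendant '[0,0,0,0,0,0,0, 0,0,0,0,0,0,0, 0,0,0,0,0,0,0, 0,0,0,0,0,0,0, 0,0,0,0,0,0,0]' 80; python3 -c "from h import *; st()"
```

```text
t: 14.32
tool_pos: [0.4378, 0.0905, 0.0698]
tool_rot: [-1.604, -1.351, -1.13]
contact_force: [-1.4, -4.0, 6.6]
opening: 0.0457
grip_force: 80.8
t 14.32 p [0.4378 0.0905 0.0698] q [-0.644  0.116  2.207  0.999  1.653 -0.861] F [-1.4 -4.   6.6] op 0.0457 g 80.8 heady -9.8 z [ 0.16   0.928 -0.337]
```

```bash
python3 -c "
from h import *
from station import telemetry
o=telemetry.get_obs(); plan([.4378,.0905,.27],Rt(-9.8,70.3))
s={'tool_pos':[.4378,.0905,.27],'tool_rot':o['tool_rot']}; plan([.5848,-.2318,.26],Rt(4.1,-19.7),4,s)"
```

```text
row [0.0003, 0.0001, 0.0006, 0.6283, 0.0003, -0.2251]
row [0.0551, -0.7459, -0.1162, -0.0901, 0.1664, -0.2267]
row [0.0551, -0.7459, -0.1162, -0.18, 0.1522, -0.1779]
row [0.0551, -0.7459, -0.1162, -0.2435, 0.1351, -0.0983]
row [0.0551, -0.7459, -0.1162, -0.2708, 0.1178, -0.0002]
```

```bash
python3 -m pendant '[0,0,0,0.1,0,-0.035,0, 0,0,0,0.27,0,-0.1,0, 0,0,0,0.45,0,-0.16,0, 0,0,0,0.63,0,-0.225,0, 0,0,0,0.63,0,-0.225,0]'|sed -n '2p;4,5p';  python3 -m pendant '[0.014,-0.19,-0.03,-0.02,0.04,-0.05,0, 0.028,-0.38,-0.06,-0.045,0.08,-0.11,0, 0.042,-0.56,-0.09,-0.07,0.12,-0.17,0, 0.055,-0.746,-0.116,-0.09,0.166,-0.227,0,0.055,-0.746,-0.116,-0.09,0.166,-0.227,0]'|sed -n '2p;4,5p'; python3 -m pendant '[0.014,-0.19,-0.03,-0.04,0.04,-0.04,0, 0.028,-0.38,-0.06,-0.09,0.08,-0.09,0, 0.042,-0.56,-0.09,-0.13,0.11,-0.13,0, 0.055,-0.746,-0.116,-0.18,0.152,-0.178,0,0.055,-0.746,-0.116,-0.18,0.152,-0.178,0]'|sed -n '2p;4,5p'; python3 -c "
from h import *
st();plan([.5848,-.2318,.24],Rt(4.1,-19.7),2)"
```

```text
tool_pos: [0.4387, 0.0906, 0.2726]
contact_force: [0.3, 0.3, -2.7]
opening: 0.046
tool_pos: [0.4742, 0.011, 0.2661]
contact_force: [-0.5, -0.0, -2.4]
opening: 0.046
tool_pos: [0.51, -0.0682, 0.2627]
contact_force: [0.6, 1.3, -2.0]
opening: 0.0459
t 16.2 p [ 0.51   -0.0682  0.2627] q [-0.529 -0.193  1.792  0.415  1.708 -0.468] F [ 0.6  1.3 -2. ] op 0.0459 g 82.0 heady -2.77 z [ 0.062  0.427 -0.902]
row [0.0503, -0.7482, -0.1151, -0.2595, 0.1359, -0.0746]
row [0.0503, -0.7482, -0.1151, -0.2764, 0.1189, 0.0284]
```

```bash
python3 -m pendant '[0.013,-0.19,-0.03,-0.06,0.03,-0.02,0, 0.026,-0.38,-0.06,-0.13,0.07,-0.04,0, 0.04,-0.56,-0.09,-0.19,0.1,-0.06,0, 0.05,-0.748,-0.115,-0.26,0.136,-0.075,0, 0.05,-0.748,-0.115,-0.26,0.136,-0.075,0]'|sed -n '2p;4,5p'; python3 -m pendant '[0.013,-0.19,-0.03,-0.07,0.03,0.01,0, 0.026,-0.38,-0.06,-0.14,0.06,0.01,0, 0.04,-0.56,-0.09,-0.2,0.09,0.02,0, 0.05,-0.748,-0.115,-0.276,0.119,0.028,0,0.05,-0.748,-0.115,-0.276,0.119,0.028,0,0.05,-0.748,-0.115,-0.276,0.119,0.028,0]'|sed -n '2p;4,5p'; python3 -c "
from h import *
st();plan([.5848,-.2318,.11],Rt(4.1,-19.7),1)"
```

```text
tool_pos: [0.5466, -0.1494, 0.2504]
contact_force: [0.0, 1.5, -2.4]
opening: 0.0458
tool_pos: [0.5844, -0.2322, 0.2414]
contact_force: [0.5, 1.2, -2.1]
opening: 0.0458
t 17.57 p [ 0.5844 -0.2322  0.2414] q [-0.344 -0.041  1.668 -0.319  1.381 -0.374] F [ 0.5  1.2 -2.1] op 0.0458 g 82.2 heady 3.99 z [ 0.025 -0.336 -0.942]
row [0.0011, -0.0011, -0.0045, 0.1485, 0.0008, 0.4122]
```

```bash
python3 -m pendant '[0,0,-0.004,0.05,0,0.14,0, 0,0,-0.004,0.1,0,0.28,0, 0,0,-0.004,0.15,0,0.41,0, 0,0,-0.004,0.15,0,0.41,0, 0,0,-0.004,0.15,0,0.41,0]'|sed -n '2p;4,5p'; python3 - <<'E'
from h import *; from station import optics; import pickle
st(); c=optics.get_image("wrist"); pickle.dump(c,open("w6.pkl","wb")); cv2.imwrite("pics/w6.png",c["image"][:,:,::-1])
P,C,D=world(c);z=P[...,2]; print(C)
m=(abs(P[...,0]-.582)<.04)&(P[...,1]>-.2)&(P[...,1]<-.1)
for a in np.arange(-.23,-.12,.008):
    k=(abs(P[...,0]-.583)<.045)&(P[...,1]>a)&(P[...,1]<a+.008)
    b=k&(z>.13); l=k&(z>.045)&(z<.08)
    for n,q in(("up",b),("low",l)):
        if q.sum()>30: x=P[q]*1000; print(round(a+.004,3),n,x[:,0].min().round(1),x[:,0].max().round(1),"mid",((x[:,0].min()+x[:,0].max())/2).round(1),"z",np.percentile(x[:,2],[5,50,99]).round(1))
E
```

```text
tool_pos: [0.5867, -0.2329, 0.1138]
contact_force: [-0.3, -0.9, -2.5]
opening: 0.0456
t 18.2 p [ 0.5867 -0.2329  0.1138] q [-0.342  0.06   1.785 -0.344  1.17  -0.299] F [-0.3 -0.9 -2.5] op 0.0456 g 83.2 heady 4.15 z [ 0.029 -0.34  -0.94 ]
[ 0.57461871 -0.0963534   0.2497334 ]
-0.226 up 560.8 608.1 mid 584.5 z [147.3 148.4 173.8]
-0.218 up 538.2 607.7 mid 572.9 z [147.9 152.7 205. ]
-0.218 low 570.6 597.3 mid 584.0 z [55.5 56.5 62.2]
-0.21 up 538.0 628.0 mid 583.0 z [148.2 158.6 205.8]
-0.21 low 556.6 606.1 mid 581.4 z [55.4 56.7 62.9]
-0.202 up 538.0 628.0 mid 583.0 z [148.5 173.4 201.8]
-0.202 low 555.9 606.1 mid 581.0 z [55.3 56.6 62.8]
-0.194 up 538.0 628.0 mid 583.0 z [148.8 186.5 198.3]
-0.194 low 555.3 605.4 mid 580.3 z [55.3 56.5 63. ]
-0.186 up 550.8 628.0 mid 589.4 z [136.5 206.4 224. ]
-0.186 low 554.7 604.8 mid 579.7 z [55.2 56.6 62.9]
-0.178 up 553.7 611.4 mid 582.5 z [136.3 215.7 225.1]
-0.178 low 554.0 604.4 mid 579.2 z [55.2 56.5 62.8]
-0.17 up 558.6 603.8 mid 581.2 z [223.3 226.1 227.8]
-0.17 low 553.3 603.8 mid 578.6 z [55.1 56.5 62.9]
-0.162 low 552.8 603.3 mid 578.1 z [55.  56.4 62.8]
-0.154 low 551.8 602.7 mid 577.2 z [55.1 56.6 63. ]
-0.146 low 551.3 601.9 mid 576.6 z [55.1 56.6 63. ]
-0.138 low 551.4 601.4 mid 576.4 z [55.  56.4 62.4]
-0.13 low 551.4 600.8 mid 576.1 z [46.8 55.3 57.7]
-0.122 low 542.8 544.6 mid 543.7 z [47.3 64.9 79.5]
```

View pics/w6.png

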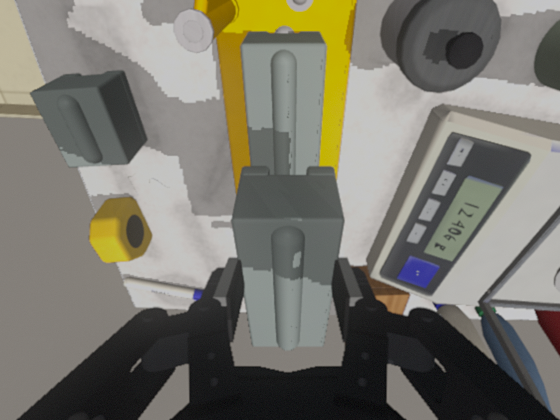

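The picture shows the second full brick level in the gripper at (288,250), key up, above the lower course (285,100) with the gate hinge at (195,30). I'll check level and sideways offset numerically.

```bash
python3 - <<'E'
from h import *; import pickle
c=pickle.load(open("w6.pkl","rb"));P,C,D=world(c)
def patch(v0,v1,u0,u1): return P[v0:v1,u0:u1].reshape(-1,3)
for n,a in(("L",patch(222,300,246,268)),("R",patch(222,300,308,328))):
    A=np.c_[a[:,0]-.585,a[:,1]+.24,np.ones(len(a))]; s=np.linalg.lstsq(A,a[:,2],rcond=None)[0]; print(n,s.round(4), a[:,1].min(),a[:,1].max())
a=np.r_[patch(222,300,246,268),patch(222,300,308,328)]
A=np.c_[a[:,0]-.585,a[:,1]+.24,np.ones(len(a))]; s=np.linalg.lstsq(A,a[:,2],rcond=None)[0]; print("all",s.round(4))
for v in(225,235,245,255):   # body top edges by depth jumps
    r=P[v,225:350]; m=np.abs(r[:,2]-.1485)<.006; x=r[m]; print(v,(x[[0,-1],:]*1000).round(1).tolist(),"mid",(x[[0,-1],0].mean()*1000).round(2))
for v in(60,80,100,120,140):
    r=P[v,230:340]; m=(r[:,2]>.05)&(r[:,2]<.068); x=r[m]; print("low",v,(x[[0,-1],:2]*1000).round(1).tolist(),"mid",(x[[0,-1],:2].mean(0)*1000).round(2))
E
```

```text
L [0.3711 0.2456 0.1483] -0.24529076320063842 -0.09635340441493194
R [-0.1192  0.0662  0.1482] -0.24278656155597425 -0.09635340441493194
all [-0.0089  0.1799  0.1436]
225 [[557.3, -187.7, 149.0], [605.7, -183.7, 149.8]] mid 581.5
235 [[557.3, -195.4, 147.3], [607.2, -192.3, 147.0]] mid 582.23
245 [[558.1, -201.1, 148.0], [607.2, -198.1, 147.7]] mid 582.65
255 [[558.7, -208.3, 147.7], [607.3, -204.5, 148.2]] mid 583.03
low 60 [[551.5, -142.1], [600.7, -138.4]] mid [ 576.07 -140.21]
low 80 [[552.7, -153.0], [601.7, -149.6]] mid [ 577.17 -151.32]
low 100 [[553.8, -164.9], [603.2, -162.8]] mid [ 578.5  -163.85]
low 120 [[554.8, -178.8], [603.3, -175.1]] mid [ 579.07 -176.94]
low 140 [[555.3, -193.4], [604.8, -189.8]] mid [ 580.05 -191.61]
```

```bash
python3 -m pendant '[0,0,0,0.016,-0.0067,-0.0056,0, 0,0,0,0.016,-0.0067,-0.0056,0, 0,0,0,0.035,-0.0067,0.05,0, 0,0,0,0.058,-0.0067,0.11,0, 0,0,0,0.063,-0.0067,0.126,0, 0,0,0,0.063,-0.0067,0.126,0]'; python3 -c "
from h import *
st()"
```

```text
t: 19.0
tool_pos: [0.583, -0.2276, 0.0684]
tool_rot: [1.952, 2.1, -0.342]
contact_force: [-0.2, -0.3, -2.4]
opening: 0.0455
grip_force: 84.0
t 19.0 p [ 0.583  -0.2276  0.0684] q [-0.336  0.104  1.82  -0.357  1.101 -0.264] F [-0.2 -0.3 -2.4] op 0.0455 g 84.0 heady 4.18 z [ 0.025 -0.339 -0.94 ]
```

```bash
python3 -m pendant '[0,0,0,0,0.005,0,0, 0,0,0,0.0025,0.005,0.006,0, 0,0,0,0.0025,0.005,0.006,0]'|sed -n '2p;4,5p';python3 -m pendant '[0,0,0,0.0025,0,0.006,0, 0,0,0,0.0025,0,0.006,0]'|sed -n '2p;4,5p'; python3 -m pendant '[0,0,0,0.0012,0,0.003,0, 0,0,0,0.0012,0,0.003,0]'|sed -n '2p;4,5p'
```

```text
tool_pos: [0.5849, -0.2274, 0.0675]
contact_force: [-0.6, 0.2, -2.6]
opening: 0.0455
tool_pos: [0.5851, -0.2273, 0.0657]
contact_force: [-0.6, 0.3, -2.5]
opening: 0.0457
tool_pos: [0.5852, -0.2273, 0.0656]
contact_force: [-3.2, 2.8, 4.7]
opening: 0.0455
```

```bash
python3 -m pendant '[0,0,0,0.001,-0.002,0.003,0, 0,0,0,0.001,-0.002,0.003,0]'|sed -n '2p;4,5p';python3 -m pendant '[0,0,0,0,-0.002,0,0, 0,0,0,0,-0.002,0,0]'|sed -n '2p;4,5p'; python3 -c "
from h import *
st()"
```

```text
tool_pos: [0.5852, -0.2274, 0.0655]
contact_force: [-4.6, 4.6, 9.0]
opening: 0.0454
tool_pos: [0.5852, -0.2274, 0.0656]
contact_force: [-1.5, 4.7, 6.8]
opening: 0.0457
t 20.38 p [ 0.5852 -0.2274  0.0656] q [-0.334  0.109  1.82  -0.358  1.092 -0.26 ] F [-1.5  4.7  6.8] op 0.0457 g 86.4 heady 4.2 z [ 0.03 -0.34 -0.94]
```

```bash
python3 -m pendant '[0,0,0,-0.008,0,0.0028,0, 0,0,0,-0.0157,0,0.0056,0, 0,0,0,-0.0157,0,0.0056,0]' 50|sed -n '2p;4,5p';python3 -m pendant '[0,0,0,-0.005,0,0.0017,0, 0,0,0,-0.005,0,0.0017,0]'|sed -n '2p;4,5p';python3 -m pendant '[0,0,0,-0.005,0,0.0017,0, 0,0,0,-0.005,0,0.0017,0]'|sed -n '2p;4,5p'
```

```text
tool_pos: [0.5859, -0.232, 0.0656]
contact_force: [-0.3, 5.3, 7.1]
opening: 0.0458
tool_pos: [0.586, -0.2335, 0.0656]
contact_force: [-0.4, 6.2, 7.4]
opening: 0.0456
tool_pos: [0.5861, -0.235, 0.0656]
contact_force: [-1.0, 6.3, 7.3]
opening: 0.0455
```

```bash
for i in 1 2 3; do python3 -m pendant '[0,0,0,-0.004,0,0.0014,0, 0,0,0,-0.004,0,0.0014,0]'|sed -n '2p;4p'; done
```

```text
tool_pos: [0.5862, -0.2363, 0.0656]
contact_force: [-0.7, 6.3, 6.3]
tool_pos: [0.5863, -0.2375, 0.0656]
contact_force: [-0.6, 5.8, 7.1]
tool_pos: [0.5864, -0.2388, 0.0656]
contact_force: [-0.2, 5.8, 6.5]
```

```bash
for i in 1 2 3; do python3 -m pendant '[0,0,0,-0.004,0,0.0014,0, 0,0,0,-0.004,0,0.0014,0]'|sed -n '2p;4p'; done
```

```text
tool_pos: [0.5865, -0.2401, 0.0656]
contact_force: [-1.0, 5.1, 5.8]
tool_pos: [0.5866, -0.2412, 0.0656]
contact_force: [0.1, 6.1, 6.7]
tool_pos: [0.5865, -0.2412, 0.0655]
contact_force: [-0.8, 11.2, 8.9]
```

Contact at y≈-0.2412. I'll do one more press, then release.

```bash
for i in 1 2; do python3 -m pendant '[0,0,0,-0.004,0,0.0014,0, 0,0,0,-0.004,0,0.0014,0]'|sed -n '2p;4p'; done;  python3 -m pendant '[0,0,0,0,0,0,0.75, 0,0,0,0,0,0,0.75, 0,0,0,0,0,0,0.75]'|sed -n '2p;4,5p'; python3 -m pendant '[0,0,0,0,0,-0.08,0.75, 0,0,0,0,0,-0.2,0.75, 0,0,0,0,0,-0.4,0.75, 0,0,0,0,0,-0.5,0.75, 0,0,0,0,0,-0.5,0.75]'|sed -n '2p;4,5p'; python3 -c "
from h import *
st(); plan([.44,-.16,.24],Rt(6.5),1)"
```

```text
tool_pos: [0.5865, -0.2413, 0.0654]
contact_force: [-3.2, 15.4, 10.5]
tool_pos: [0.5865, -0.2412, 0.0654]
contact_force: [-4.1, 21.1, 13.7]
tool_pos: [0.585, -0.2461, 0.0636]
contact_force: [-0.2, 0.4, 0.0]
opening: 0.0641
tool_pos: [0.583, -0.1953, 0.2087]
contact_force: [0.3, 0.7, -0.6]
opening: 0.0641
t 24.25 p [ 0.583  -0.1953  0.2087] q [-0.283 -0.048  1.73  -0.333  1.339 -0.297] F [ 0.3  0.7 -0.6] op 0.0641 g 0.0 heady 4.2 z [ 0.033 -0.341 -0.939]
row [0.002, 0.6682, -0.0784, 0.1059, -0.4659, -0.1537]
```

```bash
python3 -m pendant '[0,0.22,-0.026,0.035,-0.15,-0.15,0.85, 0,0.44,-0.052,0.07,-0.3,-0.154,0.85, 0,0.668,-0.078,0.106,-0.466,-0.154,0.85, 0,0.668,-0.078,0.106,-0.466,-0.154,0.85, 0,0.668,-0.078,0.106,-0.466,-0.154,0.85]'|sed -n '2p;4,5p'; python3 - <<'E'
from h import *; from station import optics; import pickle
st(); c=optics.get_image("wrist"); pickle.dump(c,open("w7.pkl","wb"))
P,C,D=world(c);z=P[...,2]; print(C)
for lo,hi in((.038,.047),(.05,.065),(.092,.1045)):
    [print(lo,b) for b in blob((z>lo)&(z<hi)&(P[...,0]<.63)&(P[...,0]>.39)&(P[...,1]<-.1)&(P[...,1]>-.33),P,100)]
m=(z>.095)&(z<.112)&(abs(P[...,0]-.587)<.022)&(P[...,1]>-.295)&(P[...,1]<-.195); p=P[m]
for a in np.arange(-.295,-.195,.02):
    k=p[(p[:,1]>a)&(p[:,1]<a+.02)]
    if len(k)>10: print(round(a+.01,3),(np.percentile(k[:,2],[10,50,95])*1000).round(1))
plan([.435,-.1995,.07],Rt(6.4),1)
E
```

```text
tool_pos: [0.4379, -0.1599, 0.2357]
contact_force: [-0.3, 0.1, -0.0]
opening: 0.0728
t 24.88 p [ 0.4379 -0.1599  0.2357] q [-5.090e-01 -3.550e-01  1.917e+00 -1.000e-03  1.586e+00 -6.210e-01] F [-0.3  0.1 -0. ] op 0.0728 g 0.0 heady 6.38 z [-0.007  0.003 -1.   ]
[ 0.4283552  -0.07836379  0.41062293]
0.038 ([379.0, 214.0], np.int32(216), 556.4, -200.6, 129.8, 2.2, -85.2, 42.6)
0.038 ([283.0, 205.0], np.int32(1447), 433.1, -198.7, 59.8, 49.4, -83.0, 44.3)
0.038 ([268.0, 270.0], np.int32(145), 422.8, -291.3, 29.1, 9.2, 0.1, 43.3)
0.05 ([403.0, 197.0], np.int32(2359), 580.4, -193.9, 126.7, 50.8, -85.4, 56.6)
0.05 ([268.0, 287.0], np.int32(492), 425.7, -312.5, 35.6, 29.9, -84.3, 54.2)
0.092 ([392.0, 157.0], np.int32(279), 536.1, -114.5, 28.1, 16.5, -84.7, 103.1)
0.092 ([411.0, 258.0], np.int32(2393), 584.2, -241.9, 104.3, 50.9, -85.4, 100.1)
-0.285 [ 99.5 100.3 101.5]
-0.265 [ 99.6 100.9 106.4]
-0.245 [ 99.4 100.6 106.3]
-0.225 [ 99.5 100.6 106. ]
-0.205 [ 99.4 100.6 106. ]
row [-0.0123, -0.0065, 0.0017, -0.133, -0.0225, 0.5531]
```

```bash
python3 -m pendant '[0,0,0,-0.04,-0.02,0.18,0.85, 0,0,0,-0.09,-0.02,0.36,0.85, 0,0,0,-0.131,-0.022,0.53,0.85, 0,0,0,-0.131,-0.022,0.553,0.85, 0,0,0,-0.131,-0.022,0.553,0.85]' >/dev/null; python3 -c "
from h import *
st(); plan([.4347,-.1990,.004],Rt(6.6),1)"
```

```text
t 25.55 p [ 0.436  -0.1986  0.0717] q [-5.820e-01 -1.840e-01  2.059e+00 -1.000e-03  1.272e+00 -6.960e-01] F [-0.7  0.2 -0.3] op 0.073 g 0.0 heady 6.52 z [-0.005  0.002 -1.   ]
row [-0.0099, -0.0056, -0.0025, -0.0016, -0.0034, 0.2256]
```

```bash
python3 -m pendant '[0,0,0,-0.001,-0.003,0.1,0.85, 0,0,0,-0.001,-0.003,0.19,0.85, 0,0,0,-0.001,-0.003,0.225,0.85, 0,0,0,-0.001,-0.003,0.225,0.85, 0,0,0,-0.001,-0.003,0.225,0, 0,0,0,-0.001,-0.003,0.225,0, 0,0,0,-0.001,-0.003,0.225,0, 0,0,0,-0.001,-0.003,0.225,0, 0,0,0,-0.001,-0.003,0.225,0]' 60 && python3 -c "from h import *; st()"
```

```text
t: 26.68
tool_pos: [0.4356, -0.2001, 0.0061]
tool_rot: [-2.091, -2.342, 0.002]
contact_force: [-1.5, 1.4, 5.3]
opening: 0.0475
grip_force: 60.8
t 26.68 p [ 0.4356 -0.2001  0.0061] q [-5.850e-01 -8.800e-02  2.097e+00 -1.000e-03  1.135e+00 -6.980e-01] F [-1.5  1.4  5.3] op 0.0475 g 60.8 heady 6.47 z [-0.002  0.    -1.   ]
```

```bash
python3 -m pendant '[0,0,0,0,0,-0.15,0, 0,0,0,0,0,-0.35,0, 0,0,0,0,0,-0.55,0, 0,0,0,0,0,-0.6,0, 0,0,0,0,0,-0.6,0]'|sed -n '2p;4,5p'; python3 -c "
from h import *
st(); plan([.5795,-.1524,.12],Rt(4.1),1)"
```

```text
tool_pos: [0.4355, -0.1999, 0.1849]
contact_force: [-0.5, 0.1, -1.1]
opening: 0.047
t 27.3 p [ 0.4355 -0.1999  0.1849] q [-5.850e-01 -2.960e-01  1.956e+00 -1.000e-03  1.485e+00 -6.980e-01] F [-0.5  0.1 -1.1] op 0.047 g 62.4 heady 6.46 z [-0.003  0.001 -1.   ]
row [-0.0059, -0.002, 0.0788, 0.103, 0.4954, 0.2149]
```

```bash
python3 -m pendant '[0,0,0.03,0.04,0.18,0,0, 0,0,0.06,0.08,0.36,0,0, 0,0,0.079,0.103,0.495,0.05,0, 0,0,0.079,0.103,0.495,0.2,0, 0,0,0.079,0.103,0.495,0.215,0, 0,0,0.079,0.103,0.495,0.215,0, 0,0,0.079,0.103,0.495,0.215,0]'|sed -n '2p;4,5p'; python3 - <<'E'
from h import *; from station import optics; import pickle
st(); c=optics.get_image("wrist"); pickle.dump(c,open("w8.pkl","wb")); cv2.imwrite("pics/w8.png",c["image"][:,:,::-1])
E
```

```text
tool_pos: [0.5794, -0.1526, 0.1203]
contact_force: [0.5, -0.2, -1.1]
opening: 0.0471
t 28.18 p [ 0.5794 -0.1526  0.1203] q [-0.382  0.055  1.746  0.     1.344 -0.453] F [ 0.5 -0.2 -1.1] op 0.0471 g 62.6 heady 4.06 z [-0.003  0.001 -1.   ]
```

View pics/w8.png

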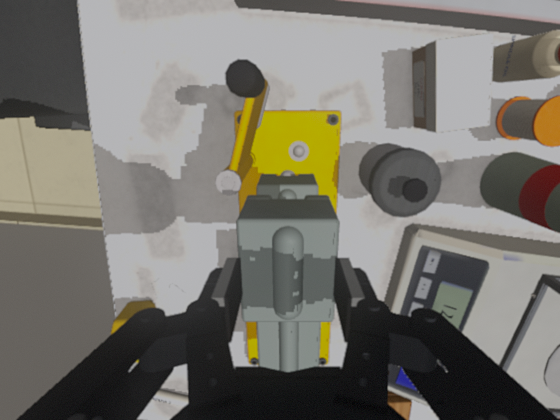

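The picture shows the half brick held over the wall at (288,255), in line with the lower course's key at (288,180). The gate is still open, with its handle at (243,78).

```bash
python3 -m pendant '[0,0,0,0,0,0.06,0, 0,0,0,0,0,0.13,0, 0,0,0,0,0,0.172,0, 0,0,0,0,0,0.172,0]'|sed -n '2p;4p'; for i in 1 2 ; do python3 -m pendant '[0,0,0,0,0,0.008,0, 0,0,0,0,0,0.008,0]'|sed -n '2p;4p'; done;  python3 -m pendant '[0,0,0,0,0,0.004,0, 0,0,0,0,0,0.004,0]'|sed -n '2p;4p'
```

```text
tool_pos: [0.577, -0.1513, 0.0645]
contact_force: [-0.6, 0.2, -1.3]
tool_pos: [0.5788, -0.152, 0.065]
contact_force: [0.0, -0.5, -1.6]
tool_pos: [0.5786, -0.1519, 0.0623]
contact_force: [-0.3, 0.5, -1.7]
tool_pos: [0.5786, -0.1519, 0.0622]
contact_force: [-2.3, 1.1, 4.8]
```

```bash
python3 -m pendant '[0,0,0,-0.01,0,0.002,0, 0,0,0,-0.02,0,0.002,0, 0,0,0,-0.026,0,0.002,0]' 40|sed -n '2p;4p'; for i in 1 2 3 ; do python3 -m pendant '[0,0,0,-0.004,0,0,0, 0,0,0,-0.004,0,0,0]'|sed -n '2p;4p'; done
```

```text
tool_pos: [0.5802, -0.1583, 0.0625]
contact_force: [0.5, 0.9, -0.8]
tool_pos: [0.5803, -0.1598, 0.0623]
contact_force: [-0.8, 5.2, 6.7]
tool_pos: [0.5805, -0.161, 0.0623]
contact_force: [-1.5, 5.6, 8.5]
tool_pos: [0.5806, -0.1615, 0.0624]
contact_force: [-1.0, 6.2, 8.4]
```

```bash
for i in 1 2 3 ; do python3 -m pendant '[0,0,0,-0.005,0,0,0, 0,0,0,-0.005,0,0,0]'|sed -n '2p;4p'; done
```

```text
tool_pos: [0.5806, -0.1615, 0.0624]
contact_force: [-2.8, 12.1, 8.9]
tool_pos: [0.5806, -0.1615, 0.0623]
contact_force: [-3.0, 15.6, 10.4]
tool_pos: [0.5806, -0.1615, 0.0622]
contact_force: [-1.9, 20.4, 12.2]
```

```bash
python3 -m pendant '[0,0,0,0,0,0,0.75, 0,0,0,0,0,0,0.75, 0,0,0,0,0,0,0.75]'|sed -n '2p;4,5p'; python3 -m pendant '[0,0,0,0,0,-0.1,0.75, 0,0,0,0,0,-0.25,0.75, 0,0,0,0,0,-0.43,0.75, 0,0,0,0,0,-0.5,0, 0,0,0,0,0,-0.5,0, 0,0,0,0,0,-0.5,0]'|sed -n '2p;4,5p'; python3 - <<'E'
from h import *; from station import optics; import pickle
st(); c=optics.get_image("wrist"); pickle.dump(c,open("w9.pkl","wb"))
P,C,D=world(c);z=P[...,2]
for lo,hi in((.05,.065),(.09,.104),(.135,.155)):
    [print(lo,b) for b in blob((z>lo)&(z<hi)&(P[...,0]<.63)&(P[...,0]>.5)&(P[...,1]<-.03)&(P[...,1]>-.33),P,60)]
plan([.520,-.055,.20],Rt(4.1),1)
E
```

```text
tool_pos: [0.5795, -0.1682, 0.0602]
contact_force: [0.3, -0.2, -0.2]
opening: 0.0644
tool_pos: [0.5791, -0.1677, 0.2075]
contact_force: [-0.5, -0.3, -1.4]
opening: 0.0096
t 32.48 p [ 0.5791 -0.1677  0.2075] q [-0.405  0.004  1.65  -0.     1.498 -0.476] F [-0.5 -0.3 -1.4] op 0.0096 g 0.0 heady 4.08 z [-0.009  0.004 -1.   ]
0.05 ([264.0, 109.0], np.int32(80), 546.8, -91.1, 62.0, 4.0, 82.0, 58.0)
0.05 ([290.0, 151.0], np.int32(86), 575.5, -130.9, 49.4, 2.8, 7.3, 55.0)
0.09 ([254.0, 119.0], np.int32(560), 539.8, -97.6, 62.4, 16.3, 83.2, 96.3)
0.09 ([290.0, 218.0], np.int32(4934), 583.4, -224.7, 189.3, 50.4, -86.2, 100.3)
0.135 ([261.0, 66.0], np.int32(471), 550.4, -60.2, 16.6, 16.1, 64.3, 146.4)
row [-0.0185, -0.0092, -0.0005, 0.3881, -0.169, 0.0271]
```

```bash
python3 -m pendant '[0,0,0,0.13,-0.06,0.01,0, 0,0,0,0.26,-0.12,0.02,0, 0,0,0,0.388,-0.169,0.02,0, 0,0,0,0.388,-0.169,0.02,0]'|sed -n '2p;4,5p'; python3 -c "
from h import *
st(); plan([.520,-.055,.12],Rt(4.1),1)"
```

```text
tool_pos: [0.5196, -0.0535, 0.2024]
contact_force: [0.8, -0.4, -0.4]
opening: 0.0001
t 33.02 p [ 0.5196 -0.0535  0.2024] q [-2.460e-01 -1.900e-01  1.839e+00  1.000e-03  1.502e+00 -3.200e-01] F [ 0.8 -0.4 -0.4] op 0.0001 g 0.0 heady 4.26 z [-0.009  0.003 -1.   ]
row [-0.0167, -0.0075, 0.0054, -0.0062, 0.0035, 0.2748]
```

```bash
python3 -m pendant '[0,0,0,-0.006,0.003,0.15,0, 0,0,0,-0.006,0.003,0.27,0, 0,0,0,-0.006,0.003,0.27,0]'|sed -n '2p;4p'; python3 -m pendant '[0,0,0,0,0.03,0,0, 0,0,0,-0.008,0.06,0,0, 0,0,0,-0.014,0.106,0,0, 0,0,0,-0.025,0.13,0,0, 0,0,0,-0.037,0.158,0,0, 0,0,0,-0.054,0.18,0,0, 0,0,0,-0.071,0.204,0,0, 0,0,0,-0.087,0.217,0,0, 0,0,0,-0.103,0.23,0,0, 0,0,0,-0.103,0.23,0,0]'|sed -n '2p;4p'; python3 - <<'E'
from h import *; from station import optics
c=optics.get_image("wrist"); cv2.imwrite("pics/w10.png",c["image"][:,:,::-1]); P,C,D=world(c); z=P[...,2]
[print(b) for b in blob((z>.135)&(z<.155)&(P[...,0]<.63)&(P[...,0]>.5)&(P[...,1]<-.03)&(P[...,1]>-.2),P,60)]
E
```

```text
tool_pos: [0.5188, -0.057, 0.1189]
contact_force: [0.9, -0.3, -0.2]
tool_pos: [0.5932, -0.0833, 0.1234]
contact_force: [-0.7, -0.5, -0.4]
([215.0, 212.0], np.int32(834), 550.9, -59.4, 16.3, 15.4, -64.5, 146.2)
```

View pics/w10.png

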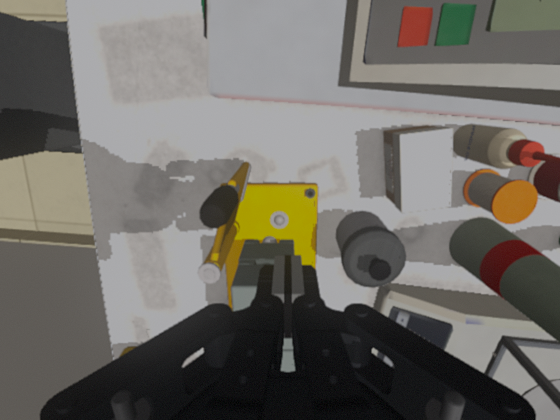

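The picture shows the shut fingers at (288,290) already at x≈0.593, while the handle at (218,205) looks unmoved. I'll check that before doing anything else.

```bash
python3 - <<'E'
from h import *; from station import optics
st(); 
for n in("wrist","scene","top"):
    c=optics.get_image(n); P,C,D=world(c); z=P[...,2]
    for lo,hi in((.09,.107),(.12,.16)):
        [print(n,lo,b) for b in blob((z>lo)&(z<hi)&(P[...,0]<.63)&(P[...,0]>.5)&(P[...,1]<-.03)&(P[...,1]>-.2),P,30)]
    if n=="scene": cv2.imwrite("pics/s11.png",cv2.resize(c["image"][130:330,180:420,::-1],None,fx=3,fy=3))
E
```

```text
t 34.7 p [ 0.593  -0.0831  0.1234] q [-2.640e-01  5.300e-02  1.742e+00  1.000e-03  1.352e+00 -3.350e-01] F [-0.3 -0.4  0.1] op -0.0002 g 0.0 heady 4.08 z [-0.006  0.002 -1.   ]
wrist 0.09 ([233.0, 184.0], np.int32(87), 552.7, -55.8, 9.1, 6.2, -31.3, 95.2)
wrist 0.09 ([213.0, 260.0], np.int32(786), 538.1, -106.1, 44.7, 16.3, 85.6, 98.2)
wrist 0.09 ([243.0, 293.0], np.int32(671), 562.0, -142.1, 23.7, 19.5, -88.3, 99.6)
wrist 0.09 ([288.0, 350.0], np.int32(217), 598.7, -188.5, 23.4, 9.0, -85.5, 100.0)
wrist 0.12 ([217.0, 209.0], np.int32(1067), 550.7, -58.8, 15.6, 15.6, 14.0, 144.8)
scene 0.09 ([261.0, 202.0], np.int32(384), 583.0, -164.7, 75.2, 50.3, -84.3, 100.3)
scene 0.09 ([291.0, 210.0], np.int32(103), 546.8, -90.5, 79.5, 15.8, 74.5, 96.8)
scene 0.12 ([297.0, 209.0], np.int32(81), 552.7, -58.0, 15.9, 14.4, 9.8, 139.1)
top 0.09 ([309.0, 203.0], np.int32(601), 580.6, -165.9, 69.6, 51.3, -86.7, 99.8)
top 0.09 ([290.0, 219.0], np.int32(38), 538.3, -121.8, 15.4, 14.3, 3.6, 102.3)
```

View pics/s11.png

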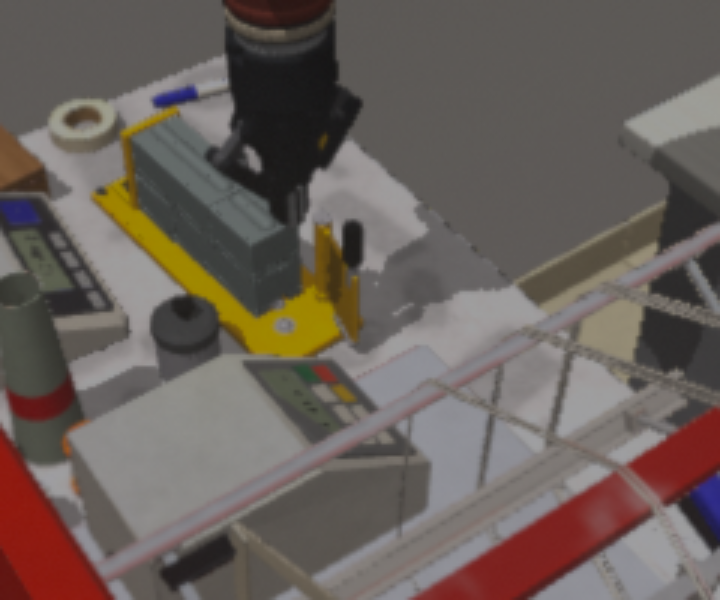

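The scene view shows the shut fingers at (290,220), beside the top of the wall end. The gate is still open, with its handle at (352,245), so the push missed it. I'll take hold of the handle instead and swing it round its arc.

```bash
python3 -m pendant '[0,0,0,0,0,-0.15,0.45, 0,0,0,0,0,-0.26,0.45, 0,0,0,0,0,-0.26,0.45]'|sed -n '2p;4,5p'; python3 -c "
from h import *
st(); plan([.5515,-.0595,.20],Rt(-8),1)"
```

```text
tool_pos: [0.5955, -0.0835, 0.2057]
contact_force: [-0.9, -0.1, 0.5]
opening: 0.0387
t 35.23 p [ 0.5955 -0.0835  0.2057] q [-2.630e-01 -8.000e-03  1.664e+00  1.000e-03  1.484e+00 -3.350e-01] F [-0.9 -0.1  0.5] op 0.0387 g 0.0 heady 4.11 z [ 0.002  0.    -1.   ]
row [0.0032, -0.0007, 0.4037, 0.0904, -0.1406, 0.0187]
```

```bash
python3 -m pendant '[0,0,0.2,0.045,-0.07,0.01,0.45, 0,0,0.4,0.09,-0.14,0.01,0.45, 0,0,0.404,0.09,-0.14,0.01,0.45, 0,0,0.404,0.09,-0.14,0.01,0.45]'|sed -n '2p;4,5p'; python3 - <<'E'
from h import *; from station import optics
st(); c=optics.get_image("wrist"); cv2.imwrite("pics/w12.png",c["image"][:,:,::-1]); P,C,D=world(c); z=P[...,2]
[print(b) for b in blob((z>.135)&(z<.155)&(P[...,0]<.63)&(P[...,0]>.5)&(P[...,1]<-.03)&(P[...,1]>-.2),P,60)]
plan([.5515,-.0595,.115],Rt(-8),1)
E
```

```text
tool_pos: [0.5496, -0.0593, 0.1979]
contact_force: [-0.1, -0.1, 2.1]
opening: 0.0386
t 35.73 p [ 0.5496 -0.0593  0.1979] q [-2.420e-01 -1.140e-01  1.779e+00  1.000e-03  1.483e+00 -1.040e-01] F [-0.1 -0.1  2.1] op 0.0386 g 0.0 heady -7.96 z [-0.006  0.002 -1.   ]
([291.0, 213.0], np.int32(367), 550.1, -59.2, 16.3, 15.1, 3.3, 146.1)
row [-0.0117, -0.0027, 0.0007, 0.0001, 0.0071, 0.2771]
```

```bash
python3 -m pendant '[0,0,0,0,0.006,0.08,0.45, 0,0,0,0,0.006,0.16,0.45, 0,0,0,0,0.006,0.22,0.45, 0,0,0,0,0.006,0.275,0.45, 0,0,0,0,0.006,0.275,0.45]'|sed -n '2p;4,6p'; python3 -m pendant '[0,0,0,0,0,0,0, 0,0,0,0,0,0,0, 0,0,0,0,0,0,0, 0,0,0,0,0,0,0]' 30|sed -n '2p;4,6p'; python3 -c "
from h import *
st()"
```

```text
tool_pos: [0.55, -0.0591, 0.1144]
contact_force: [0.0, 0.3, 0.6]
opening: 0.0383
grip_force: 0.0
tool_pos: [0.5512, -0.0593, 0.1166]
contact_force: [-0.6, 0.8, 0.4]
opening: 0.0001
grip_force: 0.0
t 36.9 p [ 0.5512 -0.0593  0.1166] q [-2.420e-01 -4.600e-02  1.853e+00  1.000e-03  1.339e+00 -1.020e-01] F [-0.6  0.8  0.4] op 0.0001 g 0.0 heady -8.02 z [-0.005  0.002 -1.   ]
```

```bash
python3 - <<'E'
from h import *; from station import optics
c=optics.get_image("wrist"); P,C,D=world(c); z=P[...,2]
im=c["image"][120:420,130:430,::-1]
s=optics.get_image("scene"); i2=s["image"][150:270,230:350,::-1]
cv2.imwrite("pics/c13.png",cv2.hconcat([cv2.resize(im,(390,390)),cv2.resize(i2,(390,390))]))
for n,cc in(("w",c),("s",s)):
    P,C,D=world(cc); z=P[...,2]
    [print(n,b) for b in blob((z>.115)&(z<.155)&(P[...,0]<.63)&(P[...,0]>.5)&(P[...,1]<-.0)&(P[...,1]>-.2),P,30)]
E
```

```text
w ([289.0, 246.0], np.int32(666), 551.3, -54.0, 16.8, 11.8, -11.7, 133.1)
s ([297.0, 210.0], np.int32(81), 555.1, -53.1, 19.3, 11.7, -49.8, 134.4)
```

View pics/c13.png

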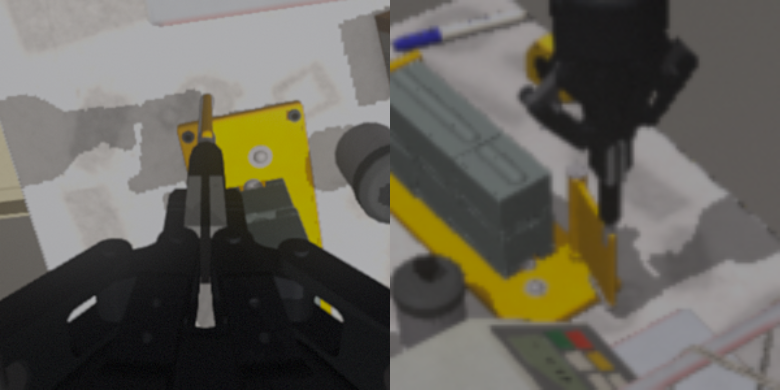

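The left half shows the handle at (207,160) overlapping the shut fingers; the right half shows the gate leaf still standing open. The fingers pass straight through the handle, so I'll push on the leaf itself from outside.

```bash
python3 -m pendant '[0,0,0,0,0,-0.15,0, 0,0,0,0,0,-0.28,0, 0,0,0,0,0,-0.28,0]'|sed -n '2p;4,5p'; python3 -c "
from h import *
st(); plan([.515,-.072,.20],Rt(4.1),1);plan([.515,-.072,.085],Rt(4.1),1)"
```

```text
tool_pos: [0.5539, -0.0601, 0.205]
contact_force: [-0.2, 0.4, -0.3]
opening: -0.0001
t 37.38 p [ 0.5539 -0.0601  0.205 ] q [-2.420e-01 -1.140e-01  1.767e+00  1.000e-03  1.486e+00 -1.020e-01] F [-0.2  0.4 -0.3] op -0.0001 g 0.0 heady -8.02 z [ 0.003  0.    -1.   ]
row [0.005, -0.0006, -0.4041, -0.0575, -0.1229, 0.0163]
row [0.005, -0.0006, -0.4041, -0.0577, -0.1239, 0.3996]
```

```bash
python3 -m pendant '[0,0,-0.2,-0.03,-0.06,0,0, 0,0,-0.404,-0.057,-0.123,0,0, 0,0,-0.404,-0.057,-0.123,0,0, 0,0,-0.404,-0.057,-0.123,0.15,0, 0,0,-0.404,-0.057,-0.123,0.3,0, 0,0,-0.404,-0.057,-0.123,0.4,0, 0,0,-0.404,-0.057,-0.123,0.4,0]'|sed -n '2p;4,5p'; python3 -m pendant '[0,0,0,-0.005,0.02,0,0, 0,0,0,-0.011,0.044,0,0, 0,0,0,-0.01,0.07,0,0, 0,0,0,-0.009,0.097,0,0, 0,0,0,-0.009,0.097,0,0]'|sed -n '2p;4p'; python3 - <<'E'
from h import *; from station import optics
for n in("scene","wrist"):
    c=optics.get_image(n); P,C,D=world(c); z=P[...,2]
    [print(n,b) for b in blob((z>.125)&(z<.152)&(P[...,0]<.64)&(P[...,0]>.5)&(P[...,1]<-.0)&(P[...,1]>-.2),P,30)]
E
```

```text
tool_pos: [0.5095, -0.07, 0.0767]
contact_force: [0.4, -0.0, -0.3]
opening: 0.0003
tool_pos: [0.5423, -0.0745, 0.0818]
contact_force: [-3.5, -8.2, 3.6]
scene ([295.0, 207.0], np.int32(146), 551.2, -67.2, 45.3, 18.7, 18.6, 140.3)
wrist ([310.0, 283.0], np.int32(3786), 549.6, -65.9, 40.9, 24.5, 33.3, 142.4)
```

```bash
python3 - <<'E'
from h import *; from station import optics
st()
for n in("scene","wrist","top"):
    c=optics.get_image(n); P,C,D=world(c); z=P[...,2]; hsv=cv2.cvtColor(c["image"],cv2.COLOR_RGB2HSV)
    yel=(hsv[...,0]>18)&(hsv[...,0]<36)&(hsv[...,1]>130)&(hsv[...,2]>60)
    B=(P[...,0]<.64)&(P[...,0]>.5)&(P[...,1]<-.0)&(P[...,1]>-.15)
    [print(n,"leaf",b) for b in blob(yel&B&(z>.03)&(z<.112),P,20)]
    dark=B&(hsv[...,2]<60)
    for lo in(.10,.12,.14): [print(n,"dark",lo,b) for b in blob(dark&(z>lo)&(z<lo+.01),P,12)]
E
```

```text
t 38.98 p [ 0.5421 -0.0726  0.0813] q [-0.269 -0.026  1.897 -0.     1.275 -0.34 ] F [-0.5 -1.   0.3] op -0.0 g 0.3 heady 4.05 z [-0.004  0.001 -1.   ]
scene leaf ([289.0, 223.0], np.int32(163), 553.9, -88.9, 72.7, 7.7, 68.9, 64.6)
scene dark 0.12 ([292.0, 214.0], np.int32(18), 568.6, -57.9, 11.7, 6.2, -38.0, 125.9)
scene dark 0.14 ([294.0, 206.0], np.int32(55), 556.6, -64.6, 34.0, 16.7, 17.5, 144.9)
wrist leaf ([312.0, 234.0], np.int32(1428), 551.7, -79.6, 53.9, 9.9, 62.2, 64.8)
wrist dark 0.1 ([322.0, 245.0], np.int32(15), 558.0, -59.8, 7.3, 3.4, 56.5, 108.7)
wrist dark 0.12 ([324.0, 263.0], np.int32(451), 557.0, -60.2, 22.2, 6.7, 24.4, 125.5)
wrist dark 0.12 ([288.0, 264.0], np.int32(73), 539.8, -61.5, 3.3, 1.2, 4.3, 126.1)
wrist dark 0.12 ([267.0, 271.0], np.int32(125), 529.9, -66.4, 6.4, 1.6, 6.4, 125.4)
wrist dark 0.14 ([336.0, 290.0], np.int32(1207), 559.7, -64.0, 20.6, 15.4, 39.3, 146.0)
wrist dark 0.14 ([287.0, 287.0], np.int32(101), 539.8, -61.3, 3.1, 1.6, 10.3, 145.7)
wrist dark 0.14 ([263.0, 291.0], np.int32(97), 530.0, -65.9, 6.3, 1.6, 6.3, 142.5)
wrist dark 0.14 ([286.0, 333.0], np.int32(12), 540.4, -81.2, 3.5, 0.9, 87.0, 149.8)
top leaf ([290.0, 225.0], np.int32(23), 532.7, -122.3, 12.0, 4.1, -83.7, 59.2)
```

```bash
python3 -m pendant '[0,0,0,-0.004,0.02,-0.015,0, 0,0,0,-0.012,0.041,-0.015,0, 0,0,0,-0.025,0.06,-0.015,0, 0,0,0,-0.037,0.08,-0.015,0, 0,0,0,-0.05,0.091,-0.015,0, 0,0,0,-0.063,0.102,-0.015,0, 0,0,0,-0.063,0.102,-0.015,0]'; python3 - <<'E'
from h import *; from station import optics
st(); c=optics.get_image("scene"); P,C,D=world(c); z=P[...,2]; hsv=cv2.cvtColor(c["image"],cv2.COLOR_RGB2HSV)
yel=(hsv[...,0]>18)&(hsv[...,0]<36)&(hsv[...,1]>130)&(hsv[...,2]>60)
B=(P[...,0]<.64)&(P[...,0]>.5)&(P[...,1]<-.0)&(P[...,1]>-.15)
[print("leaf",b) for b in blob(yel&B&(z>.03)&(z<.112),P,20)]
[print("wall",b) for b in blob((z>.09)&(z<.104)&(P[...,0]<.63)&(P[...,0]>.55)&(P[...,1]<-.12)&(P[...,1]>-.33),P,60)]
E
```

```text
t: 40.0
tool_pos: [0.5713, -0.0905, 0.0845]
tool_rot: [-2.137, -2.293, 0.013]
contact_force: [-9.2, -6.3, 4.8]
opening: 0.0001
grip_force: 5.2
t 40.0 p [ 0.5713 -0.0905  0.0845] q [-0.284  0.049  1.815 -0.004  1.287 -0.353] F [-9.2 -6.3  4.8] op 0.0001 g 5.2 heady 4.05 z [-0.011 -0.001 -1.   ]
leaf ([281.0, 224.0], np.int32(310), 569.9, -101.5, 70.2, 10.6, 27.3, 62.1)
wall ([246.0, 188.0], np.int32(776), 588.9, -223.8, 192.7, 59.8, -87.5, 100.1)
```

```bash
python3 -m pendant '[0,0,0,0,-0.013,0,0, 0,0,0,-0.01,-0.013,0,0, 0,0,0,-0.02,-0.013,0,0, 0,0,0,-0.02,-0.013,0,0]'|sed -n '2p;4p'; python3 -m pendant '[0,0,0,-0.01,0,0,0, 0,0,0,-0.02,0,0,0, 0,0,0,-0.02,0,0,0]'|sed -n '2p;4p';python3 -m pendant '[0,0,0,-0.01,0,0,0, 0,0,0,-0.02,0,0,0, 0,0,0,-0.02,0,0,0]'|sed -n '2p;4p'; python3 - <<'E'
from h import *; from station import optics
st(); c=optics.get_image("scene"); P,C,D=world(c); z=P[...,2]; hsv=cv2.cvtColor(c["image"],cv2.COLOR_RGB2HSV)
yel=(hsv[...,0]>18)&(hsv[...,0]<36)&(hsv[...,1]>130)&(hsv[...,2]>60)
B=(P[...,0]<.64)&(P[...,0]>.5)&(P[...,1]<-.0)&(P[...,1]>-.15)
[print("leaf",b) for b in blob(yel&B&(z>.03)&(z<.112),P,20)]
E
```

```text
tool_pos: [0.5698, -0.0946, 0.0845]
contact_force: [0.3, -0.6, 0.0]
tool_pos: [0.57, -0.1007, 0.0845]
contact_force: [0.3, -0.1, 0.7]
tool_pos: [0.5704, -0.1067, 0.0845]
contact_force: [0.1, -0.9, -1.3]
t 41.3 p [ 0.5704 -0.1067  0.0845] q [-0.313  0.05   1.815  0.     1.283 -0.385] F [ 0.1 -0.9 -1.3] op -0.0001 g 0.0 heady 4.08 z [-0.005  0.002 -1.   ]
leaf ([281.0, 222.0], np.int32(337), 569.7, -101.1, 71.9, 9.8, 26.9, 67.7)
```

The fingers pass through the leaf as well; what moved the gate was the gripper's upper part against the handle. I'll lower the gripper body beside the handle and push gently with it, well below 40 N.

```bash
python3 -m pendant '[0,0,0,0,0,-0.15,0, 0,0,0,0,0,-0.3,0, 0,0,0,0,0,-0.38,0, 0,0,0,0,0,-0.38,0]'|sed -n '2p;4,5p'; python3 - <<'E'
from h import *; from station import optics
st(); c=optics.get_image("wrist"); P,C,D=world(c); z=P[...,2]
[print("handle",b) for b in blob((z>.135)&(z<.152)&(P[...,0]<.64)&(P[...,0]>.5)&(P[...,1]<-.0)&(P[...,1]>-.2),P,40)]
for n in ("top",): 
  c=optics.get_image("scene"); P,C,D=world(c); z=P[...,2]
B=(P[...,0]<.66)&(P[...,0]>.54)&(P[...,1]<.03)&(P[...,1]>-.085)
for lo,hi in((.02,.06),(.06,.105),(.105,.3)): [print("clear?",lo,b) for b in blob(B&(z>lo)&(z<hi),P,10)]
plan([.599,-.035,.20],Rt(4.1),1)
E
```

```text
tool_pos: [0.5725, -0.1072, 0.2014]
contact_force: [-0.9, -0.1, -0.6]
opening: 0.0001
t 41.85 p [ 0.5725 -0.1072  0.2014] q [-0.313 -0.049  1.711  0.     1.479 -0.385] F [-0.9 -0.1 -0.6] op 0.0001 g 0.0 heady 4.1 z [-0.     0.001 -1.   ]
handle ([315.0, 194.0], np.int32(373), 591.6, -90.9, 15.7, 15.4, -4.9, 146.2)
clear? 0.02 ([310.0, 255.0], np.int32(221), 567.7, 14.9, 55.2, 29.4, -0.1, 53.9)
clear? 0.105 ([276.0, 212.0], np.int32(38), 594.1, -83.6, 12.3, 2.5, -0.9, 126.3)
clear? 0.105 ([285.0, 250.0], np.int32(40), 640.9, 21.7, 38.1, 14.7, 4.1, 125.0)
row [-0.0124, -0.006, -0.0001, 0.2312, 0.1118, -0.0088]
```

```bash
python3 -m pendant '[0,0,0,0.12,0.06,0,0, 0,0,0,0.225,0.108,0,0, 0,0,0,0.225,0.108,0,0, 0,0,0,0.225,0.108,0.15,0, 0,0,0,0.225,0.108,0.3,0, 0,0,0,0.225,0.108,0.46,0, 0,0,0,0.225,0.108,0.49,0, 0,0,0,0.225,0.108,0.49,0]'; python3 -m pendant '[0,0,0,-0.02,0,0,0, 0,0,0,-0.04,0,0,0, 0,0,0,-0.04,0,0,0]'|sed -n '2p;4p'; python3 -m pendant '[0,0,0,-0.02,0,0,0, 0,0,0,-0.02,0,0,0]'|sed -n '2p;4p'
```

```text
t: 42.95
tool_pos: [0.5972, -0.0373, 0.0511]
tool_rot: [-2.137, -2.294, 0.005]
contact_force: [0.3, -1.1, -0.3]
opening: -0.0005
grip_force: 0.0
tool_pos: [0.5995, -0.0496, 0.0529]
contact_force: [-0.0, 0.7, -0.4]
tool_pos: [0.599, -0.0552, 0.0516]
contact_force: [0.5, 0.6, -0.4]
```

```bash
for i in 1 2 3; do python3 -m pendant '[0,0,0,-0.008,0,0,0, 0,0,0,-0.015,0,0,0]'|sed -n '2p;4p'; done; python3 - <<'E'
from h import *; from station import optics
st(); c=optics.get_image("scene"); P,C,D=world(c); z=P[...,2]; hsv=cv2.cvtColor(c["image"],cv2.COLOR_RGB2HSV)
yel=(hsv[...,0]>18)&(hsv[...,0]<36)&(hsv[...,1]>130)&(hsv[...,2]>60)
B=(P[...,0]<.64)&(P[...,0]>.5)&(P[...,1]<-.0)&(P[...,1]>-.15)
[print("leaf",b) for b in blob(yel&B&(z>.03)&(z<.112),P,20)]
E
```

```text
tool_pos: [0.5992, -0.0593, 0.0513]
contact_force: [0.2, 0.1, 0.7]
tool_pos: [0.5996, -0.0639, 0.0514]
contact_force: [-0.7, -0.4, -0.0]
tool_pos: [0.5999, -0.0684, 0.0514]
contact_force: [0.2, 0.0, 0.2]
t 44.33 p [ 0.5999 -0.0684  0.0514] q [-2.370e-01  1.410e-01  1.777e+00  1.000e-03  1.230e+00 -3.090e-01] F [0.2 0.  0.2] op 0.0002 g 0.0 heady 4.1 z [-0.005  0.002 -1.   ]
leaf ([287.0, 221.0], np.int32(58), 548.7, -110.8, 25.9, 6.1, 18.0, 45.0)
leaf ([276.0, 236.0], np.int32(40), 586.0, -91.7, 31.0, 5.3, 19.2, 42.9)
```

```bash
python3 -m pendant '[0,0,0,0,0,-0.09,0, 0,0,0,0,0,-0.09,0]'|sed -n '2p;4p'; for i in 1 2 3; do python3 -m pendant '[0,0,0,-0.01,0,0,0, 0,0,0,-0.02,0,0,0]'|sed -n '2p;4p;6p'; done; python3 - <<'E'
from h import *; from station import optics
st(); c=optics.get_image("scene"); P,C,D=world(c); z=P[...,2]; hsv=cv2.cvtColor(c["image"],cv2.COLOR_RGB2HSV)
yel=(hsv[...,0]>18)&(hsv[...,0]<36)&(hsv[...,1]>130)&(hsv[...,2]>60)
B=(P[...,0]<.64)&(P[...,0]>.5)&(P[...,1]<-.0)&(P[...,1]>-.15)
[print("leaf",b) for b in blob(yel&B&(z>.03)&(z<.112),P,20)]
E
```

```text
tool_pos: [0.6021, -0.0688, 0.0809]
contact_force: [0.4, -0.9, 0.4]
tool_pos: [0.6002, -0.0739, 0.0773]
contact_force: [2.3, 1.2, -0.3]
grip_force: 0.9
tool_pos: [0.6008, -0.0789, 0.0776]
contact_force: [2.2, 10.1, -1.1]
grip_force: 4.5
tool_pos: [0.6023, -0.0824, 0.0778]
contact_force: [6.7, 11.3, -3.6]
grip_force: 5.1
t 45.38 p [ 0.6023 -0.0824  0.0778] q [-0.263  0.119  1.753  0.009  1.275 -0.337] F [ 6.7 11.3 -3.6] op -0.0002 g 5.1 heady 4.12 z [-0.003  0.01  -1.   ]
leaf ([280.0, 222.0], np.int32(375), 571.9, -107.4, 72.4, 8.6, 13.9, 60.7)
```

```bash
for i in 1 2 3; do python3 -m pendant '[0,0,0,-0.01,0,0,0, 0,0,0,-0.02,0,0,0]'|sed -n '2p;4p;6p'; done; python3 - <<'E'
from h import *; from station import optics
c=optics.get_image("scene"); P,C,D=world(c); z=P[...,2]; hsv=cv2.cvtColor(c["image"],cv2.COLOR_RGB2HSV)
yel=(hsv[...,0]>18)&(hsv[...,0]<36)&(hsv[...,1]>130)&(hsv[...,2]>60)
B=(P[...,0]<.64)&(P[...,0]>.5)&(P[...,1]<-.0)&(P[...,1]>-.15)
[print("leaf",b) for b in blob(yel&B&(z>.03)&(z<.112),P,20)]
E
```

```text
tool_pos: [0.602, -0.0914, 0.078]
contact_force: [1.0, 2.3, 0.1]
grip_force: 1.1
tool_pos: [0.6018, -0.0963, 0.0781]
contact_force: [-0.9, 13.4, 1.9]
grip_force: 6.6
tool_pos: [0.6018, -0.0964, 0.0782]
contact_force: [-1.8, 31.5, 6.7]
grip_force: 15.4
leaf ([278.0, 220.0], np.int32(459), 572.9, -119.1, 73.5, 19.5, -1.6, 63.0)
```

The gate has snapped shut against its limit, so I'll back off and verify by measurement.

```bash
python3 -m pendant '[0,0,0,0.04,0,0,0, 0,0,0,0.1,0,0,0, 0,0,0,0.1,0,-0.15,0, 0,0,0,0.1,0,-0.35,0, 0,0,0,0.1,-0.2,-0.45,0, 0,0,0,0.1,-0.3,-0.45,0, 0,0,0,0.1,-0.3,-0.45,0]'|sed -n '1,4p'; python3 - <<'E'
from h import *; from station import optics; import pickle
st(); 
for n in("wrist","scene"):
    c=optics.get_image(n); P,C,D=world(c); z=P[...,2]; hsv=cv2.cvtColor(c["image"],cv2.COLOR_RGB2HSV)
    yel=(hsv[...,0]>18)&(hsv[...,0]<36)&(hsv[...,1]>130)&(hsv[...,2]>60)
    B=(P[...,0]<.64)&(P[...,0]>.5)&(P[...,1]<-.0)&(P[...,1]>-.15)
    [print(n,"leaf",b) for b in blob(yel&B&(z>.03)&(z<.112),P,40)]
    [print(n,"handle",b) for b in blob((z>.12)&(z<.152)&B,P,30)]
    [print(n,"wall",b) for b in blob(~yel&(z>.093)&(z<.112)&(P[...,0]<.63)&(P[...,0]>.55)&(P[...,1]<-.128)&(P[...,1]>-.33),P,60)]
    key=(z>.103)&(z<.112)&(P[...,0]<.605)&(P[...,0]>.565)&(P[...,1]<-.13)&(P[...,1]>-.305); [print(n,"key",b) for b in blob(key,P,20)]
    [print(n,"pot",b) for b in blob((z>.055)&(z<.07)&(P[...,0]>.63)&(P[...,0]<.71)&(P[...,1]<-.08)&(P[...,1]>-.16),P,40)]
    m=(z>.02)&(z<.1)&(P[...,0]>.40)&(P[...,0]<.45)&(P[...,1]<-.27)&(P[...,1]>-.36); [print(n,"tape",b) for b in blob(m,P,40)]
E
```

```text
t: 47.1
tool_pos: [0.5103, -0.0813, 0.2146]
tool_rot: [-2.14, -2.295, 0.003]
contact_force: [-0.0, -0.1, 0.5]
t 47.1 p [ 0.5103 -0.0813  0.2146] q [-0.302 -0.215  1.841 -0.     1.521 -0.372] F [-0.  -0.1  0.5] op -0.0004 g 0.0 heady 4.02 z [-0.004  0.001 -1.   ]
wrist leaf ([338.0, 219.0], np.int32(1534), 568.3, -115.0, 75.5, 21.1, -6.5, 70.8)
wrist handle ([383.0, 246.0], np.int32(439), 597.9, -114.9, 15.1, 14.7, 85.9, 141.8)
wrist wall ([347.0, 273.0], np.int32(2996), 579.8, -170.7, 81.9, 50.5, -85.8, 100.2)
wrist key ([349.0, 270.0], np.int32(467), 578.8, -159.3, 49.3, 13.6, -86.0, 105.2)
wrist key ([345.0, 304.0], np.int32(67), 579.5, -201.2, 14.5, 9.1, 48.3, 104.5)
wrist pot ([421.0, 226.0], np.int32(1487), 668.5, -122.7, 54.3, 53.7, -39.8, 63.6)
scene leaf ([277.0, 220.0], np.int32(505), 572.2, -121.7, 72.8, 22.5, 0.4, 65.2)
scene handle ([266.0, 204.0], np.int32(81), 600.7, -113.6, 15.3, 15.2, -82.4, 138.9)
scene wall ([250.0, 189.0], np.int32(907), 585.6, -221.4, 187.0, 55.9, -87.6, 100.7)
scene key ([243.0, 181.0], np.int32(134), 586.0, -247.7, 107.4, 20.2, -82.4, 105.4)
scene key ([261.0, 197.0], np.int32(32), 581.6, -171.5, 27.5, 12.7, -87.4, 105.3)
scene pot ([241.0, 238.0], np.int32(296), 672.1, -120.8, 54.3, 53.0, 58.9, 63.0)
scene tape ([282.0, 168.0], np.int32(259), 429.7, -312.7, 59.7, 33.3, -76.0, 43.6)
```

```bash
python3 - <<'E'
from h import *; from station import optics
for n in("wrist","top"):
    c=optics.get_image(n); P,C,D=world(c); z=P[...,2]; hsv=cv2.cvtColor(c["image"],cv2.COLOR_RGB2HSV)
    B=(P[...,0]<.64)&(P[...,0]>.5)&(P[...,1]<-.0)&(P[...,1]>-.15)
    [print(n,"handle",b) for b in blob((z>.1445)&(z<.152)&B,P,20)]
    [print(n,"hinge",b) for b in blob((z>.1)&(z<.115)&B&(P[...,0]<.556),P,15)]
    yel=(hsv[...,0]>18)&(hsv[...,0]<36)&(hsv[...,1]>130)&(hsv[...,2]>60)
    for lo in(.05,.08,.1): [print(n,"leaf",b) for b in blob(yel&(z>lo)&(z<lo+.012)&B,P,20)]
    q=P[yel&B&(z>.04)&(z<.1)]
    if len(q)>50: print(n,"fit deg",np.degrees(np.arctan(np.polyfit(q[:,0],q[:,1],1)[0])))
E
```

```text
wrist handle ([386.0, 252.0], np.int32(173), 598.2, -115.2, 13.1, 12.9, -89.7, 146.7)
wrist hinge ([312.0, 234.0], np.int32(206), 537.0, -120.1, 16.2, 16.0, 0.9, 103.8)
wrist hinge ([327.0, 251.0], np.int32(17), 554.6, -139.5, 7.0, 2.1, -83.9, 100.4)
wrist leaf ([337.0, 215.0], np.int32(250), 567.4, -113.6, 76.4, 6.8, 5.6, 55.7)
wrist leaf ([335.0, 225.0], np.int32(261), 562.6, -113.8, 67.1, 7.2, 6.1, 86.0)
wrist fit deg 2.0938668847575066
```

```bash
python3 -c "
from station import ctrl; print(ctrl.finish_job())"
```

```text
the job is handed in; nothing more can be done
None
```

I handed the job in at about 47 s without seeing a verdict: by my measurements both courses are seated and tight and the gate is snapped shut with the gripper clear, but I viewed 12 pictures against the limit of 10, the fingers went through the gate handle without moving it on my first two tries, and closing the gate peaked at about 32 N.

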